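# Load the piping-nozzle steriliser

### The arm

A 6-joint arm with a two-finger parallel gripper is mounted at the origin on the work surface. World frame = base frame: x ahead of the robot, y to its left, z up, the work surface at z = 0. Lengths are in m, angles in degrees, forces in N, time in s.
With the tool pointing down it reaches from about 0.375 to 0.9 m from the base axis. Payload 3.1 kg.
Tool frame: the origin (TCP) lies on the centre line of the jaws, within the pads' length; the fingertips stand 25 mm ahead of it and the grasp point (between the pads) lies 6 mm ahead of it; z points along the fingers, y is the line along which they close (so a half turn about z gives the same grasp; the last joint's range is limited). The gripper opens to 87 mm and grips with 3 to 60 N. Pads are 19 mm wide; open, the fingers measure 117 mm over their backs; the gripper's body (75 mm by 190 mm) begins 51 mm behind the grasp point.
Start: joints at [-83.738, 30.224, 82.088, -0, 67.689, -10.227], TCP at [0.177, -0.599, 0.248] pointing down, gripper open.
Joint ranges: [-176.69, 176.69], [-43.24, 126.21], [12.49, 139.97], [-82, 262], [0, 151.66], [-163.58, 163.58]. Speed limits (degrees/s): [159.86, 159.86, 180, 180, 180, 180].

### API

Orientations are given as a 3x3 rotation matrix whose columns are the frame's x, y, z axes.
In Python, from rig import read_state, capture, camera_params, hand_in gives the robot as it stands.
- The arm moves only by the tool apply_moves, never from a script. Its argument "rows" is a list of rows, each an object of numbers: "x", "y", "z": the shift along the tool's x, y, z in mm; "rx", "ry", "rz": the turn, a rotation vector about the tool's x, y, z in units of 6 degrees (1.0 is 6 degrees); "claw": the closure in counts, from 0 (fully open) to 255 (shut). A call has 1 to 10 rows; each row is the pose to reach, as a shift and turn from the pose commanded when the call began, along the tool's axes at that moment; what a row does not reach only later rows make up. A row lasts 1/8 s, in which the tool goes at most 62.5 mm and 10.7 degrees, less where a joint would pass 70% of its speed; a pose out of reach is approached as far as the arm can. A call with a gripper value outside its range is refused whole. The fingers move at their own pace and stop on an object; the grip force is fixed at half the most. Time passes only in rows, so rows that repeat a pose let the fingers close. It gives the time, the measured TCP pose, the force, the opening and the grip force at its end, in the units of the state.
- read_state(): the state, without advancing time (a new reading comes with each control period).
- capture(name): name is "side" or "top"; returns (picture, depth): 384x512x3 uint8, red, green, blue; 384x512 float32, m along the optical axis (not along the pixel's ray), 0 where there is no reading.
- camera_params(name): a dict with "fx", "fy", "cx", "cy" (pixels), "xyz" and "orientation" of the camera in the world. Camera axes: x right, y up, looking along -z (the intrinsics and any distortion apply to the point x, -y, -z); pixel columns grow to the right and rows downward; lengths in m; the calibration is good to about 2 mm. A picture is of the moment at which its call begins. camera_params takes no time and is no camera call.
- hand_in(): hands the job in; it is judged then, once.
The state is a dict: "time_s": time; "joint_positions": joint angles; "qvel": joint speeds; "tau": joint torques, N m; "position": TCP position; "tcp_rot": TCP orientation; "force": force on the tool from outside, world axes, zero at the start; "moment": the same for the moment, N m; "opening": opening from 0.0 (shut) to 1.0 (fully open); "grasp_force": force on a finger pad.
Only numpy, scipy, OpenCV 4.12 (cv2) and the standard library are available. Lean on these libraries where they do the work, as an engineer would, in place of code of your own. Each camera call takes 0.05 s, during which the arm holds its last target. There are 200 camera calls.

### The job

Get the piping nozzles into the steriliser. First squeeze the hood's orange tab in and lift the hood out of the dock, take the loose red cover off the blue sled, and set both down flat on the green mat. Then stand every nozzle upright in its own bay of the sled while the sled is still outside the dock, and last push the sled along its centre line until it is fully home against the end block, leaving the other kitchen things alone.

Things in the scene. Friction and masses are not known exactly. Their poses are not given: they have to be found in the camera images.
- unit: Nozzle steriliser, fixed on the table: aluminium floor between two white side rails, open at its rear end, a white end block at the other. Origin at table level, middle; +x is the way the sled is pushed (to the end block). Floor x -165 to 165 mm, top at z 6. Rails: inner faces y +-88.5, outer +-110.5, tops z 26. End block: x 120 to 165, top z 40. The dock is the part before it.
- stop (a point): Middle of the end block's inner face (unit x 120 mm), which the sled's front face meets when fully home; the sled's origin is then at x 88 mm in the unit's frame.
- catch (a point): Top of the small fixed steel catch on the dock floor (unit x 94 to 110 mm, y +-12, 13 mm above the floor) that holds the hood's hook; the sled passes over it. Four lugs on the rails (unit x 29.5-33.5 and 116.5-120.5 mm, |y| 96.5-110.5, top z 58) hem the hood in along x with about 1.5 mm of play each way.
- hood: Cream dock hood, 200 g, snapped into the dock at the start, centre at about unit x 75 mm: plate 80 (x) x 212 (y) mm, 30 to 36 mm above the feet of its two side legs, with a grey rib and an orange sprung tab on top. Origin at foot level, middle; axes as the unit's. It lifts straight up (25 mm frees it) only while the tab is held fully in. Off the unit it stands level on its legs.
- pinch (a point): Middle of the pinch on the hood when the tab is fully in (hood x -4 mm, 50 mm above its feet). Squeeze rib and tab together from above, fingers closing along the hood's x: 34 mm over both when free, 26 mm with the tab in. Rib (fixed): hood x -17 to -11, y +-22, from 36 to 62 mm above the feet.
- tab (a joint): Travel of the hood's orange tab: 0 out (latched), 0.008 m fully in (towards the rib, the hood's -x). Spring 2 N at first, 6 N fully in; springs back when let go. Its hook is free of the catch from about 0.007 m.
- tab_grip (a point): Middle of the orange tab's outer face (hood x 17 mm when out), 50 mm above the hood's feet. Tab: 5 mm thick, 30 mm wide (y), 36 to 62 mm above the feet.
- sled: Blue tray, 450 g, loose between the rails, at first outside the dock (the hood bars its way in): 64 mm along x (travel, +x as the unit's), 174 across, 1.5 mm play each side. Rubber shoes at its corners: pushed off-centre it cocks and wedges. Origin at its underside, middle. Four bays at y -62, -21, 21, 62 mm, each 56 (x) x 39 (y) inside; bay floor 21 mm, rims and dividers 30 mm up.
- push (a point): Red patch in the middle of the sled's rear face (sled x -32 mm, y 0), 22 mm above its underside; the face reaches from the middle's 16 mm to 30 mm up. Pushed here along the unit's +x it slides with 3 to 6 N.
- cover: Loose red tray cover (90 g) lying on the sled's rims, not latched: plate 64 (x) x 170 (y) x 4 mm with a grip block 20 (x) x 60 (y) mm on its middle, up to 30 mm above the origin. Origin at its underside, middle.
- parkmat: Fixed green mat, 240 (x) x 210 (y) x 4 mm, on the robot's left. Origin at table level, middle; its top is at 4 mm. Hood and cover fit on it side by side, long sides along its x.
- drainmat: Thin black mat, 200 x 170 mm, lying flush with the table, on the robot's right, where the nozzles stand. Origin at table level, middle.
- nozzle0: Steel piping nozzle standing upright, 60 g, heavy-footed: foot rim 33 mm across and 4 mm high, straight skirt 30 mm across up to 30 mm, then a cone up to a 12 mm tip at 50 mm. Origin at the centre of its foot, z up. May be absent (None).
- nozzle1: Steel piping nozzle standing upright, 60 g, heavy-footed: foot rim 33 mm across and 4 mm high, straight skirt 30 mm across up to 30 mm, then a cone up to a 12 mm tip at 50 mm. Origin at the centre of its foot, z up. May be absent (None).
- nozzle2: Steel piping nozzle standing upright, 60 g, heavy-footed: foot rim 33 mm across and 4 mm high, straight skirt 30 mm across up to 30 mm, then a cone up to a 12 mm tip at 50 mm. Origin at the centre of its foot, z up. May be absent (None).
- nozzle3: Steel piping nozzle standing upright, 60 g, heavy-footed: foot rim 33 mm across and 4 mm high, straight skirt 30 mm across up to 30 mm, then a cone up to a 12 mm tip at 50 mm. Origin at the centre of its foot, z up. May be absent (None).
- jar_a: Bystander: colour jar with a red cap, 48 mm across, 60 mm tall. Origin at its underside. Leave alone.
- jar_b: Bystander: colour jar with a yellow cap, 48 mm across, 60 mm tall. Origin at its underside. Leave alone.
- shaker: Bystander: plain metal shaker can, 60 mm across, 110 mm tall. Origin at its underside. Leave alone.
- scraper: Bystander: red flat dough scraper lying flat, 100 x 120 mm, 12 mm at its thicker edge. Origin at its underside. Leave alone.
- knife: Bystander: palette knife lying flat, 260 mm long. Origin at its underside. Leave alone.
- cutter: Bystander: steel ring cutter, 64 mm across, 35 mm tall. Origin at its underside. Leave alone.

How it is judged:
By the outcome, as a careful person would: the job done as asked, in the order asked, and still so for the second after the job is handed in, with the robot touching nothing.
Of nozzle0, nozzle1, nozzle2, nozzle3 only 3 to 4 are there at a start; the rules pass over those that are not, and their reading is None.
At some moment in a run one of cover, nozzle0, nozzle1, nozzle2, nozzle3 may be knocked a few centimetres aside while the robot is not near it.
Once in a run the grip may slacken for a moment while it holds something.
It also fails if it takes over 208 s, if anything falls off the work surface, if the arm or the gripper's body presses on something with over 40 N, if the wrist force passes 120 N, or if a joint passes its speed limit or range.

## Working session

There is one attempt and no reset: what is moved stays moved. The work goes in short steps, Python scripts to look and compute and a tool call to move; the robot and the scene stay as the last step left them, time stands still between calls to the robot, and variables do not carry over. Pictures are saved under pics/ and viewed, at most 14 in all, crops included, and the job is handed in when it is done.

Besides the shell and the picture viewer there is one more tool, called by a JSON object that holds its "api" and its "payload", one argument or row to a line. apply_moves: Moves the arm, as the interface text tells. Its arguments: {"type":"object","properties":{"rows":{"type":"array"}},"required":["rows"]}

```bash
ls; mkdir -p pics; cat > h.py <<'E'
import numpy as np, cv2
from rig import read_state, capture, camera_params, hand_in
def cloud(name):
    im,d=capture(name); p=camera_params(name)
    v,u=np.mgrid[0:384,0:512].astype(float)
    x=(u-p['cx'])/p['fx']*d; y=-(v-p['cy'])/p['fy']*d
    P=np.stack([x,y,-d],-1)@np.array(p['orientation']).T+np.array(p['xyz'])
    P[d==0]=np.nan
    return im,P
def save(im,n): cv2.imwrite('pics/'+n,cv2.cvtColor(im,cv2.COLOR_RGB2BGR))
E
python3 - <<'E'
from h import *
for n in('top','side'):
    im,P=cloud(n); save(im,n+'0.png'); p=camera_params(n); print(p); np.save(n+'0.npy',P)
print(read_state())
E
```

```text
pics
{'fx': 463.3863501023479, 'fy': 463.3863501023479, 'cx': 264.6269606769593, 'cy': 197.45943101009863, 'xyz': array([ 0.26043444, -0.04040176,  1.61879289]), 'orientation': array([[ 0.02912374,  0.98570988, -0.16591516],
       [-0.99957028,  0.02816718, -0.0081159 ],
       [-0.00332656,  0.16608023,  0.98610663]])}
{'fx': 429.88996826781266, 'fy': 429.88996826781266, 'cx': 261.4975481930521, 'cy': 194.89217898296172, 'xyz': array([ 0.2829781 , -0.98852548,  1.03228968]), 'orientation': array([[ 0.97240397,  0.16198847, -0.16789951],
       [-0.23327279,  0.68674816, -0.68844808],
       [ 0.00378403,  0.70861604,  0.70558415]])}
{'time_s': 0.1, 'joint_positions': array([-8.37375764e+01,  3.02727632e+01,  8.21501333e+01,  1.15740707e-03,
        6.76886359e+01, -1.02275522e+01]), 'qvel': array([ 0.08256793, -0.10768703, -0.19546489, -0.07469919,  0.05855849,
        0.01185248]), 'tau': array([ 1.40488173e-04, -4.40984058e+01, -1.77150142e+01,  6.34497358e-02,
        5.34155988e-02, -5.07708376e-05]), 'position': array([ 0.17736718, -0.5986624 ,  0.24667279]), 'tcp_rot': array([[ 9.58871628e-01,  2.83840032e-01, -1.93763715e-04],
       [ 2.83839865e-01, -9.58869740e-01,  1.93702814e-03],
       [ 3.64011965e-04, -1.91235919e-03, -9.99998105e-01]]), 'force': array([-0.21905278, -0.05110019, -0.70663253]), 'moment': array([0.00813151, 0.02823579, 0.02468918]), 'grasp_force': 0.0, 'opening': 0.999451749129289}
```

View pics/top0.png

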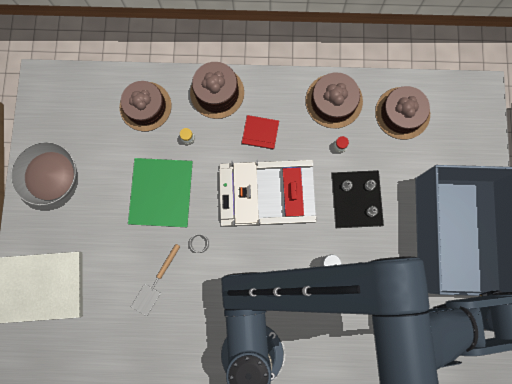

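View pics/side0.png

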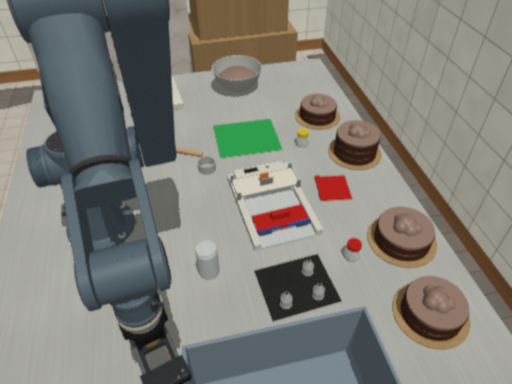

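Top view: the unit runs along the image's horizontal with +x to the left. The hood's tab is near (245,192), the red cover at (293,190), and three nozzles at (347,186), (370,185) and (372,211). The green mat is at (161,192).

```bash
cat >> h.py <<'E'
def rect(P,m):
    q=P[m]; q=q[~np.isnan(q[:,0])]
    (cx,cy),(w,h),a=cv2.minAreaRect((q[:,:2]*1000).astype(np.float32))
    if h>w: w,h,a=h,w,a+90
    return f"n{len(q)} c=({cx:.1f},{cy:.1f}) med=({np.median(q,0)*1000}) w{w:.1f} h{h:.1f} a{(a+90)%180-90:.2f}"
def masks(im,P):
    hsv=cv2.cvtColor(im,cv2.COLOR_RGB2HSV).astype(int); H,S,V=hsv[...,0],hsv[...,1],hsv[...,2]
    x,y,z=np.moveaxis(P,-1,0)
    reg=(x>.38)&(x<.75)&(abs(y)<.5)
    return dict(
     green=(H>45)&(H<75)&(S>100)&reg,
     red=((H<4)|(H>176))&(S>170)&(z>.03)&(abs(y)<.3)&(x<.64)&reg,
     redtop=((H<4)|(H>176))&(S>170)&(z>.045)&(abs(y)<.3)&(x<.64)&(z<.2)&reg,
     orange=(H>5)&(H<18)&(S>150)&(V>120)&(z>.03)&reg&(abs(y)<.3),
     black=(V<60)&(z<.02)&reg&(y<-.15),
     patch=reg)
E
python3 - <<'E'
from h import *
np.set_printoptions(precision=1,suppress=True)
for n in('top','side'):
    im=cv2.cvtColor(cv2.imread(f'pics/{n}0.png'),cv2.COLOR_BGR2RGB);P=np.load(n+'0.npy')
    M=masks(im,P)
    for k in('green','red','redtop','orange','black'):
        try: print(n,k,rect(P,M[k]))
        except Exception as e: print(n,k,e)
    x,y,z=np.moveaxis(P,-1,0)
    g=(x>.40)&(x<.72)&(y<.18)&(y>-.22)
    for nm,m in dict(rail=g&(z>.018)&(z<.034)&(y<.03)&(im.min(2)>150),hood=g&(z>.03)&(z<.045)&(im.min(2)>150),h2=g&(z>.045)&(z<.08)).items():
        try: print(n,nm,rect(P,m))
        except Exception as e: print(n,nm,e)
    m=(x>.4)&(x<.75)&(y<-.17)&(y>-.5)&(z>.012)&(z<.13)
    c,l,st,ce=cv2.connectedComponentsWithStats(m.astype(np.uint8))
    for i in range(1,c):
        if st[i,4]>12: print(n,'obj',ce[i],rect(P,l==i),'zmax',np.nanmax(z[l==i])*1000)
E
```

```text
top green n3842 c=(541.1,278.4) med=([539.8 343.2   4.4]) w339.1 h238.7 a88.72
top red n813 c=(550.6,-123.9) med=([ 548.3 -123.4   41.4]) w167.3 h60.5 a4.48
top redtop n184 c=(547.5,-123.7) med=([ 548.8 -123.5   62.5]) w158.5 h56.9 a6.01
top orange n18 c=(538.9,54.5) med=([540.2  53.5  64.7]) w25.0 h7.0 a3.99
top black n2290 c=(538.6,-353.7) med=([ 533.8 -350.6    1.6]) w197.8 h167.2 a4.43
top rail n654 c=(551.5,-81.8) med=([467.6 -99.9  26.2]) w232.5 h221.8 a-86.41
top hood n1514 c=(546.6,-31.3) med=([544.5  55.3  40.4]) w320.8 h218.7 a-85.43
top h2 n690 c=(545.3,-13.0) med=([541.6  26.5  47.6]) w285.4 h219.6 a-86.28
top obj [340.8 144.1] n186 c=(723.6,-290.4) med=([ 719.5 -287.8   57.2]) w47.0 h45.1 a-66.52 zmax 69.19739500450106
top obj [309.4 163.2] n44 c=(656.4,-181.0) med=([ 655.3 -181.    25.2]) w22.9 h21.8 a1.70 zmax 32.90016533600215
top obj [346.6 185. ] n70 c=(581.2,-313.2) med=([ 578.5 -310.1   36.8]) w29.4 h28.3 a-83.01 zmax 55.358915408439735
top obj [370.1 184.3] n70 c=(585.7,-395.2) med=([ 582.6 -392.    38.7]) w29.6 h27.1 a-44.45 zmax 55.96536940538965
top obj [372.1
[... 852 characters left out ...]
side obj [317.6 227.9] n76 c=(659.0,-182.8) med=([ 656.9 -187.3   25.7]) w27.1 h22.5 a-84.17 zmax 31.682760751564622
side obj [255.7 240.9] n100 c=(460.7,-189.7) med=([ 460.  -194.2   26.8]) w39.5 h21.1 a-85.70 zmax 33.122117719190605
side obj [352.8 248.3] n322 c=(727.1,-295.0) med=([ 722.7 -302.7   53.5]) w47.1 h45.4 a39.63 zmax 66.53585157911202
side obj [307.7 266. ] n122 c=(583.5,-319.4) med=([ 580.3 -322.2   34. ]) w29.7 h26.3 a-8.18 zmax 53.85550448415688
side obj [318.3 289.9] n132 c=(586.7,-399.2) med=([ 584.2 -403.9   34.9]) w29.9 h26.2 a-27.50 zmax 55.31736476901272
side obj [286.  298.6] n135 c=(494.0,-406.0) med=([ 491.8 -409.6   34.7]) w27.7 h26.5 a-11.76 zmax 55.10478475657832
```

```bash
python3 - <<'E'
import cv2,numpy as np
a=cv2.imread('pics/top0.png')[145:240,205:390]; b=cv2.imread('pics/side0.png')[150:325,220:400]
a=cv2.resize(a,None,fx=4,fy=3.1,interpolation=2)
cv2.imwrite('pics/c0.png',cv2.resize(cv2.imread('pics/top0.png')[150:235,210:330],None,fx=6,fy=6,interpolation=cv2.INTER_CUBIC))
E
```

```text
(no output)
```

View pics/c0.png

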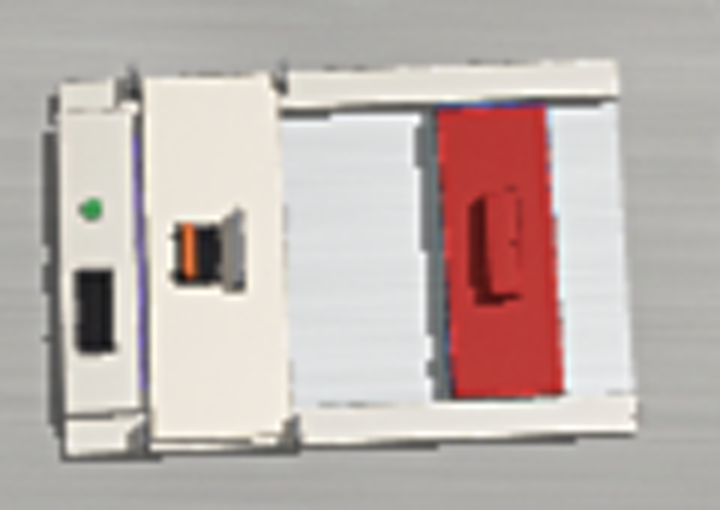

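```bash
cat > fit.py <<'E'
from h import *
np.set_printoptions(precision=1,suppress=True)
A=np.radians(94.5);ex=np.array([np.cos(A),np.sin(A)]);ey=np.array([-ex[1],ex[0]])
for n in('top','side'):
    im=cv2.cvtColor(cv2.imread(f'pics/{n}0.png'),cv2.COLOR_BGR2RGB);P=np.load(n+'0.npy')*1000
    ok=~np.isnan(P[...,0]); Q=P[ok];C=im[ok]
    d=Q[:,:2]-[548,-30]; u=d@ex; v=d@ey; z=Q[:,2]; w=C.min(1)>150
    ins=(abs(u)<185)&(abs(v)<130)
    for s in(1,-1):
        m=ins&w&(z>22)&(z<30)&(abs(v*s-99.5)<14)&(u<25)&(u>-180)
        f=np.polyfit(u[m],v[m],1); 
        # edges: min/max v per u-bin
        b=[(np.min(v[m&(abs(u-c)<8)]),np.max(v[m&(abs(u-c)<8)])) for c in range(-145,20,16) if (m&(abs(u-c)<8)).sum()>6]
        print(n,'rail',s,f*[1000,1],m.sum(),'edges',np.median(b,0),'umin',np.sort(u[m])[[0,3,8]])
    m=ins&(z>34)&(z<46)&(u>125)&(abs(v)<100); print('endblock u',np.percentile(u[m],[1,50,99]),'v',np.percentile(v[m],[1,50,99]),m.sum())
    m=ins&w&(z>38)&(z<52)&(u>20)&(u<118); print('plate u',np.percentile(u[m],[1,50,99]),'z',np.median(z[m]),'v',np.percentile(v[m],[1,50,99]),m.sum())
    hsv=cv2.cvtColor(C[None],cv2.COLOR_RGB2HSV)[0].astype(int)
    red=((hsv[:,0]<4)|(hsv[:,0]>176))&(hsv[:,1]>150)&ins
    m=red&(z<47)&(z>34); r=cv2.minAreaRect(np.c_[u,v][m].astype(np.float32)); print('cover uv',r, np.median(z[m]))
    m=red&(z>55); print('block',np.percentile(u[m],[2,98]),np.percentile(v[m],[2,98]),z[m].max())
    o=(hsv[:,0]>5)&(hsv[:,0]<18)&(hsv[:,1]>150)&(z>45)&ins; print('tab',np.c_[u,v,z][o].mean(0))
    for c in((580,-312),(584,-395),(490,-400)):
        m=(np.hypot(Q[:,0]-c[0]-2,Q[:,1]-c[1]+3)<25)
        t=m&(z>44); k=m&(z>10); print('noz',c,Q[t].mean(0),t.sum(),cv2.minEnclosingCircle(Q[k][:,:2].astype(np.float32)))
    g=(hsv[:,0]>45)&(hsv[:,0]<75)&(hsv[:,1]>100)&(Q[:,0]>400)&(Q[:,1]>150)&(Q[:,0]<700)
    print('mat',cv2.minAreaRect(Q[g][:,:2].astype(np.float32)))
E
python3 fit.py
```

```text
top rail 1 [-4.4 99.5] 250 edges [ 90.8 109.1] umin [-166.6 -166.2 -162.2]
top rail -1 [ -6.7 -99.2] 223 edges [-108.5  -89.7] umin [-169.9 -168.5 -165.5]
endblock u [125.3 143.  159.9] v [-86.5   2.4  86.1] 450
plate u [ 30.8  69.7 116.7] z 43.009522764822506 v [-102.5    2.1  103.3] 1112
cover uv ((-94.19821166992188, 5.0023193359375), (62.210330963134766, 167.80235290527344), 0.1512397974729538) 40.68075498515999
block [-103.8  -84. ] [-22.5  35.1] 74.07943145656671
tab [84.5  1.9 61.4]
noz (580, -312) [ 581.4 -313.    49.2] 18 ((581.79443359375, -316.98370361328125), 20.39644432067871)
noz (584, -395) [ 584.5 -395.5   49. ] 20 ((585.9293823242188, -395.38739013671875), 15.764819145202637)
noz (490, -400) [ 492.8 -400.4   50.3] 17 ((490.61663818359375, -402.3763427734375), 16.926713943481445)
mat ((542.5392456054688, 343.5572814941406), (208.71310424804688, 238.7223663330078), 88.72058868408203)
side rail 1 [-11.9  97.7] 287 edges [ 88.6 108.7] umin [-171.7 -169.5 -167.4]
side rail -1 [  -9.6 -101.2] 267 edges [-111.3  -90.6] umin [-172.7 -172.1 -169.2]
endblock u [125.6 141.7 160.1] v [-88.9  -2.   84.3] 305
plate u [ 27.4  66.2 117.6] z 43.44472683048573 v [-105.4   10.7  100.4] 931
cover uv ((-98.89221954345703, 4.129661560058594), (60.63505935668945, 166.5863800048828), 0.21723805367946625) 41.63309063242843
block [-107.   -91.8] [-23.5  32.7] 71.47901549812785
tab [81.3 -3.3 59.2]
noz (580, -312) [ 582.2 -316.8   49.1] 30 ((584.2036743164062, -316.2535400390625), 16.366018295288086)
noz (584, -395) [ 587.1 -399.7   49.7] 29 ((587.6671142578125, -398.1931457519531), 15.496811866760254)
noz (490, -400) [ 494.3 -404.6   49.4] 33 ((494.80133056640625, -403.8879089355469), 15.551733016967773)
mat ((543.7696533203125, 339.50189208984375), (214.98524475097656, 237.40586853027344), 87.43594360351562)
```

```bash
cat >> h.py <<'E'
A=np.radians(94.05);O=np.array([549.,-32.]);ex=np.array([np.cos(A),np.sin(A)]);ey=np.array([-ex[1],ex[0]])
def U(u,v): return O+u*ex+v*ey
def go(x,y,z,yaw=4.05):
    """tool shift (mm) and rz units to reach TCP x,y,z (mm), pointing down, tool x at yaw deg"""
    s=read_state(); R=np.array(s['tcp_rot']); d=np.array([x,y,z])-np.array(s['position'])*1000
    t=np.radians(yaw); T=np.array([[np.cos(t),np.sin(t),0],[np.sin(t),-np.cos(t),0],[0,0,-1]])
    r=cv2.Rodrigues(R.T@T)[0].ravel()*180/np.pi/6
    print('move',np.round(R.T@d,1),'rot',np.round(r,2),'t',round(s['time_s'],1),'F',np.round(s['force'],1),'open',round(s['opening'],3),'pos',np.round(np.array(s['position'])*1000,1))
E
python3 - <<'E'
from h import *
go(*U(71,0),150)
p=camera_params('top');R=np.array(p['orientation'])
def px(u,v,z):
    r=R@np.array([(u-p['cx'])/p['fx'],-(v-p['cy'])/p['fy'],-1]);c=np.array(p['xyz']);q=c+r*((z-c[2])/r[2]);d=q[:2]*1000-O;return np.round([d@ex,d@ey],1)
f=lambda a,b,z:px(210+a/6-.5,150+b/6-.5,z/1000)
print('plate',f(145,250,42),f(285,240,42),'plate v',f(210,75,42),f(215,440,42),'rib',f(237,250,68),'tab',f(190,250,68),'railend',f(618,80,26),f(636,410,26),'block',f(58,250,40),'cover',f(440,250,40),f(556,240,40),f(500,104,40),f(505,396,40))
E
```

```text
move [ 532.4 -507.    97.8] rot [-0.02 -0.    2.07] t 0.1 F [-0.2 -0.1 -0.7] open 0.999 pos [ 177.4 -598.7  246.7]
plate [112.3  -3.7] [31.4 -6.1] plate v [  71.3 -105.7] [ 75.8 108. ] rib [58.5  3.3] tab [85.1  2.2] railend [-167.8  -96.5] [-166.7   99. ] block [162.6  -6.2] cover [-57.7   3.1] [-1.249e+02  1.000e-01] [-96.8 -81.7] [-90.8  89.5]
```

{"api": "apply_moves", "payload": {
  "rows": [
    {"x": 53,"y": -51,"z": 0,"rz": 0.4},
    {"x": 106,"y": -101,"rz": 0.9},
    {"x": 160,"y": -152,"rz": 1.4},
    {"x": 213,"y": -203,"rz": 2.07},
    {"x": 266,"y": -253,"rz": 2.07},
    {"x": 319,"y": -304,"rz": 2.07},
    {"x": 373,"y": -355,"rz": 2.07},
    {"x": 426,"y": -406,"rz": 2.07},
    {"x": 480,"y": -457,"rz": 2.07},
    {"x": 532,"y": -507,"z": 20,"rz": 2.07}
  ]
}}

```text
validation failed for argument at $.ro...
```

```bash
sed -i 's/O=np.array(\[549.,-32.\])/O=np.array([549.2,-34.5])/' h.py; python3 - <<'E'
from h import *
go(*U(71,0),110)
E
```

```text
move [ 531.9 -504.5  137.8] rot [-0.02 -0.    2.07] t 0.1 F [-0.2 -0.1 -0.7] open 0.999 pos [ 177.4 -598.7  246.7]
```

{"api": "apply_moves", "payload": {
  "rows": [
    {"x": 53,"y": -50,"z": 0,"rx": 0,"ry": 0,"rz": 0.4,"claw": 0},
    {"x": 160,"y": -151,"z": 0,"rx": 0,"ry": 0,"rz": 1.4,"claw": 0},
    {"x": 266,"y": -252,"z": 0,"rx": 0,"ry": 0,"rz": 2.07,"claw": 0},
    {"x": 532,"y": -504,"z": 0,"rx": 0,"ry": 0,"rz": 2.07,"claw": 0},
    {"x": 532,"y": -504,"z": 0,"rx": 0,"ry": 0,"rz": 2.07,"claw": 0},
    {"x": 532,"y": -504,"z": 0,"rx": 0,"ry": 0,"rz": 2.07,"claw": 0},
    {"x": 532,"y": -504,"z": 0,"rx": 0,"ry": 0,"rz": 2.07,"claw": 0},
    {"x": 532,"y": -504,"z": 0,"rx": 0,"ry": 0,"rz": 2.07,"claw": 0},
    {"x": 532,"y": -504,"z": 0,"rx": 0,"ry": 0,"rz": 2.07,"claw": 0},
    {"x": 532,"y": -504,"z": 0,"rx": 0,"ry": 0,"rz": 2.07,"claw": 0}
  ]
}}

```text
time_s: 1.35
position: [0.4912, -0.0564, 0.2474]
tcp_rot: [[0.997, 0.071, -0.0], [0.071, -0.997, -0.0], [-0.0, 0.0, -1.0]]
force: [0.4, -1.2, 0.6]
opening: 1.002
grasp_force: 0.0
```

{"api": "apply_moves", "payload": {
  "rows": [
    {"x": 0,"y": 0,"z": 0,"rx": 0,"ry": 0,"rz": 0,"claw": 0},
    {"x": 0,"y": 0,"z": 0,"rx": 0,"ry": 0,"rz": 0,"claw": 0}
  ]
}}

```text
time_s: 1.6
position: [0.49, -0.0582, 0.2472]
tcp_rot: [[0.997, 0.072, -0.001], [0.072, -0.997, -0.0], [-0.001, 0.0, -1.0]]
force: [0.7, -0.2, 0.0]
opening: 1.002
grasp_force: 0.0
```

```bash
python3 - <<'E'
from h import *
go(*U(71,0),110)
E
```

```text
move [ 61.1 -90.4 137.1] rot [0.   0.01 0.02] t 1.6 F [ 0.7 -0.2  0. ] open 1.002 pos [490.  -58.2 247.2]
```

{"api": "apply_moves", "payload": {
  "rows": [
    {"x": 61,"y": -90,"z": 60,"rx": 0,"ry": 0,"rz": 0,"claw": 0},
    {"x": 61,"y": -90,"z": 60,"rx": 0,"ry": 0,"rz": 0,"claw": 0},
    {"x": 61,"y": -90,"z": 137,"rx": 0,"ry": 0,"rz": 0,"claw": 0},
    {"x": 61,"y": -90,"z": 137,"rx": 0,"ry": 0,"rz": 0,"claw": 0},
    {"x": 61,"y": -90,"z": 137,"rx": 0,"ry": 0,"rz": 0,"claw": 0},
    {"x": 61,"y": -90,"z": 137,"rx": 0,"ry": 0,"rz": 0,"claw": 0},
    {"x": 61,"y": -90,"z": 137,"rx": 0,"ry": 0,"rz": 0,"claw": 0}
  ]
}}

```text
time_s: 2.48
position: [0.5462, 0.035, 0.1126]
tcp_rot: [[0.998, 0.07, 0.004], [0.07, -0.998, -0.001], [0.004, 0.001, -1.0]]
force: [-0.1, -0.1, 1.0]
opening: 0.998
grasp_force: 0.0
```

```bash
python3 - <<'E'
from h import *
im,P=cloud('side'); np.save('side1.npy',P)
cv2.imwrite('pics/s1.png',cv2.resize(im[110:260,200:360,::-1],None,fx=4,fy=4,interpolation=cv2.INTER_CUBIC))
go(*U(71,0),70)
E
```

```text
move [-1.9 -1.3 42.4] rot [ 0.01 -0.03 -0.  ] t 2.5 F [-0.4  0.1  1.7] open 1.004 pos [546.   35.2 112.4]
```

View pics/s1.png

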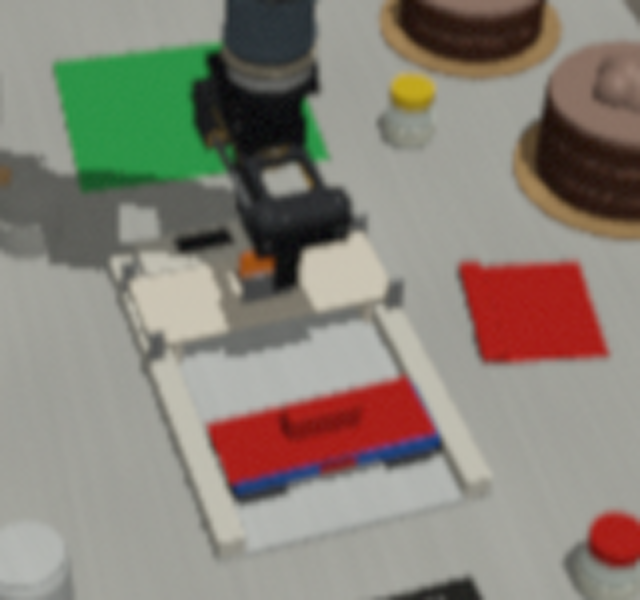

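```bash
python3 - <<'E'
from h import *
P=np.load('side1.npy')*1000
p=camera_params('side');R=np.array(p['orientation'])
def pr(q):
    c=R.T@(np.array(q)/1000-p['xyz']);u=p['cx']+p['fx']*c[0]/-c[2];v=p['cy']+p['fy']*c[1]/c[2]
    return np.round([(u-200+.5)*4,(v-110+.5)*4],1)
for n,u in (('rear finger in',71-43.5),('rear out',71-58.5)):
  for v in(-9.5,9.5): print(n,v,pr([*U(u,v),87.5]))
# actual TCP is offset (1.9,..)from U(71,0)
for v in(-22,22): print('rib top',v,pr([*U(75-14,v),68]))
for v in(-15,15): print('tab top',v,pr([*U(75+14.5,v),68]))
print('plate rear corners',pr([*U(35,106),42]),pr([*U(35,-106),42]))
print('rail end', pr([*U(-165,99.5),26]),pr([*U(-165,-99.5),26]))
E
```

```text
rear finger in -9.5 [289.5 280.5]
rear finger in 9.5 [267.1 285.3]
rear out -9.5 [295.4 292.6]
rear out 9.5 [272.9 297.5]
rib top -22 [290.5 268.5]
rib top 22 [239.9 279.2]
tab top -15 [271.8 248.3]
tab top 15 [237.7 255.4]
plate rear corners [151.  344.2] [394.3 291.2]
rail end [231. 539.] [478.4 478.2]
```

{"api": "apply_moves", "payload": {
  "rows": [
    {"x": -2,"y": -1,"z": 20,"rx": 0,"ry": 0,"rz": 0,"claw": 0},
    {"x": -2,"y": -1,"z": 40,"rx": 0,"ry": 0,"rz": 0,"claw": 0},
    {"x": -2,"y": -1,"z": 42,"rx": 0,"ry": 0,"rz": 0,"claw": 100},
    {"x": -2,"y": -1,"z": 42,"rx": 0,"ry": 0,"rz": 0,"claw": 120},
    {"x": -2,"y": -1,"z": 42,"rx": 0,"ry": 0,"rz": 0,"claw": 130},
    {"x": -2,"y": -1,"z": 42,"rx": 0,"ry": 0,"rz": 0,"claw": 135},
    {"x": -2,"y": -1,"z": 42,"rx": 0,"ry": 0,"rz": 0,"claw": 135}
  ]
}}

```text
time_s: 3.4
position: [0.5431, 0.0366, 0.0689]
tcp_rot: [[0.997, 0.071, 0.001], [0.071, -0.997, -0.0], [0.001, 0.0, -1.0]]
force: [0.1, -0.4, -0.2]
opening: 0.529
grasp_force: 0.0
```

{"api": "apply_moves", "payload": {
  "rows": [
    {"x": 0,"y": 0,"z": 0,"rx": 0,"ry": 0,"rz": 0,"claw": 145},
    {"x": 0,"y": 0,"z": 0,"rx": 0,"ry": 0,"rz": 0,"claw": 150},
    {"x": 0,"y": 0,"z": 0,"rx": 0,"ry": 0,"rz": 0,"claw": 150}
  ]
}}

```text
time_s: 3.78
position: [0.5429, 0.037, 0.0686]
tcp_rot: [[0.998, 0.071, -0.0], [0.071, -0.998, 0.001], [0.0, -0.001, -1.0]]
force: [1.0, 1.8, 2.0]
opening: 0.415
grasp_force: 1.1
```

{"api": "apply_moves", "payload": {
  "rows": [
    {"x": 0,"y": 0,"z": 0,"rx": 0,"ry": 0,"rz": 0,"claw": 160},
    {"x": 0,"y": 0,"z": 0,"rx": 0,"ry": 0,"rz": 0,"claw": 160},
    {"x": 0,"y": 0,"z": 0,"rx": 0,"ry": 0,"rz": 0,"claw": 160}
  ]
}}

```text
time_s: 4.15
position: [0.5429, 0.0368, 0.0686]
tcp_rot: [[0.997, 0.071, 0.0], [0.071, -0.997, 0.0], [0.0, -0.0, -1.0]]
force: [0.6, 2.7, 1.7]
opening: 0.375
grasp_force: 1.5
```

{"api": "apply_moves", "payload": {
  "rows": [
    {"x": 0,"y": 0,"z": 0,"rx": 0,"ry": 0,"rz": 0,"claw": 170},
    {"x": 0,"y": 0,"z": 0,"rx": 0,"ry": 0,"rz": 0,"claw": 170},
    {"x": 0,"y": 0,"z": 0,"rx": 0,"ry": 0,"rz": 0,"claw": 170}
  ]
}}

```text
time_s: 4.53
position: [0.5429, 0.0359, 0.0686]
tcp_rot: [[0.997, 0.071, -0.0], [0.071, -0.997, -0.001], [-0.0, 0.001, -1.0]]
force: [-0.8, -3.1, 3.7]
opening: 0.335
grasp_force: 5.6
```

{"api": "apply_moves", "payload": {
  "rows": [
    {"x": 0,"y": 0,"z": 0,"rx": 0,"ry": 0,"rz": 0,"claw": 255},
    {"x": 0,"y": 0,"z": 0,"rx": 0,"ry": 0,"rz": 0,"claw": 255},
    {"x": 0,"y": 0,"z": 0,"rx": 0,"ry": 0,"rz": 0,"claw": 255},
    {"x": 0,"y": 0,"z": 0,"rx": 0,"ry": 0,"rz": 0,"claw": 255}
  ]
}}

```text
time_s: 5.03
position: [0.5433, 0.0359, 0.0691]
tcp_rot: [[0.997, 0.071, 0.001], [0.071, -0.997, -0.001], [0.001, 0.001, -1.0]]
force: [-0.7, -2.6, 5.8]
opening: 0.281
grasp_force: 30.0
```

{"api": "apply_moves", "payload": {
  "rows": [
    {"x": 0,"y": 0,"z": -4,"rx": 0,"ry": 0,"rz": 0,"claw": 255},
    {"x": 0,"y": 0,"z": -8,"rx": 0,"ry": 0,"rz": 0,"claw": 255},
    {"x": 0,"y": 0,"z": -12,"rx": 0,"ry": 0,"rz": 0,"claw": 255}
  ]
}}

```text
time_s: 5.4
position: [0.5426, 0.0367, 0.0803]
tcp_rot: [[0.997, 0.071, -0.001], [0.071, -0.997, 0.0], [-0.001, -0.0, -1.0]]
force: [0.3, -0.8, -3.2]
opening: 0.279
grasp_force: 30.0
```

{"api": "apply_moves", "payload": {
  "rows": [
    {"x": 0,"y": 0,"z": -8,"rx": 0,"ry": 0,"rz": 0,"claw": 255},
    {"x": 0,"y": 0,"z": -16,"rx": 0,"ry": 0,"rz": 0,"claw": 255},
    {"x": 0,"y": 0,"z": -26,"rx": 0,"ry": 0,"rz": 0,"claw": 255},
    {"x": 0,"y": 0,"z": -36,"rx": 0,"ry": 0,"rz": 0,"claw": 255},
    {"x": 0,"y": 0,"z": -46,"rx": 0,"ry": 0,"rz": 0,"claw": 255},
    {"x": 0,"y": 0,"z": -58,"rx": 0,"ry": 0,"rz": 0,"claw": 255},
    {"x": 0,"y": 0,"z": -58,"rx": 0,"ry": 0,"rz": 0,"claw": 255},
    {"x": 0,"y": 0,"z": -58,"rx": 0,"ry": 0,"rz": 0,"claw": 255}
  ]
}}

```text
time_s: 6.4
position: [0.5427, 0.0366, 0.1385]
tcp_rot: [[0.997, 0.071, -0.0], [0.071, -0.997, 0.0], [-0.0, -0.0, -1.0]]
force: [-0.2, 0.1, -2.2]
opening: 0.279
grasp_force: 30.0
```

```bash
python3 - <<'E'
from h import *
im,P=cloud('side')
cv2.imwrite('pics/s2.png',cv2.resize(im[60:320,180:380,::-1],None,fx=2.3,fy=2.3,interpolation=cv2.INTER_CUBIC))
t=np.radians(-2); mx=np.array([np.cos(t),np.sin(t)]); my=np.array([-mx[1],mx[0]])
for s in (1,):
  c=np.array([543,341.5])+55*my   # hood centre
  # pinch is hood x -4 ; hood x dir = my
  g=c-4*my; print(c); go(*g,128,-2)
E
```

```text
[544.91947232 396.46649549]
move [  27.4 -354.6   10.4] rot [-0.    0.01  1.01] t 6.5 F [-1.  -0.2 -1.5] open 0.398 pos [542.5  36.8 138.3]
```

View pics/s2.png

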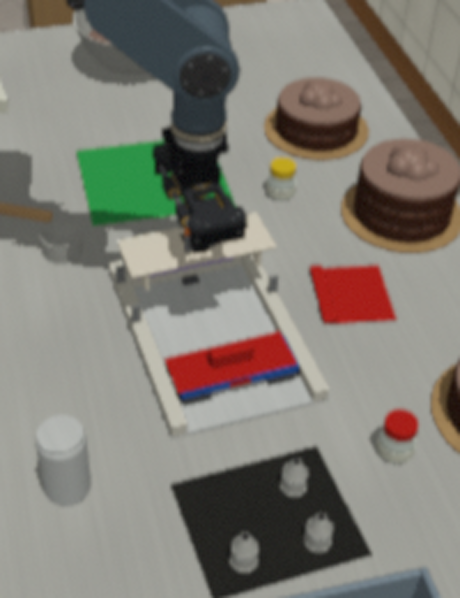

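The hood was lifted clear, but the opening now reads 0.398, so the grip is slackening. I'll close again in place.

{"api": "apply_moves", "payload": {
  "rows": [
    {"x": 0,"y": 0,"z": 0,"rx": 0,"ry": 0,"rz": 0,"claw": 255},
    {"x": 0,"y": 0,"z": 0,"rx": 0,"ry": 0,"rz": 0,"claw": 255},
    {"x": 0,"y": 0,"z": 0,"rx": 0,"ry": 0,"rz": 0,"claw": 255},
    {"x": 0,"y": 0,"z": 0,"rx": 0,"ry": 0,"rz": 0,"claw": 255}
  ]
}}

```text
time_s: 6.95
position: [0.5429, 0.0366, 0.1385]
tcp_rot: [[0.997, 0.071, -0.0], [0.071, -0.997, 0.0], [-0.0, -0.0, -1.0]]
force: [-0.6, -0.8, -2.2]
opening: 0.278
grasp_force: 30.0
```

```bash
python3 - <<'E'
from h import *
im,P=cloud('side')
cv2.imwrite('pics/s3.png',cv2.resize(im[110:260,200:360,::-1],None,fx=3,fy=3,interpolation=cv2.INTER_CUBIC))
print(read_state()['opening'],read_state()['grasp_force'],read_state()['force'])
E
```

```text
0.2766064687415 29.968648552894592 [-0.00764313 -0.0676186  -2.73205171]
```

View pics/s3.png

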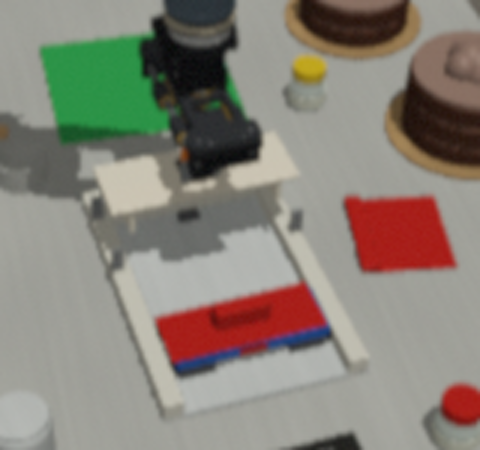

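```bash
python3 - <<'E'
from h import *
im,P=cloud('side');P=P*1000
d=P[...,:2]-O;u=d@ex;v=d@ey;z=P[...,2]
m=(abs(v)<112)&(abs(v)>45)&(u>33)&(u<115)&(z>85)&(z<135)&(im.min(2)>140)
c,*_=np.linalg.lstsq(np.c_[u[m]-75,v[m],np.ones(m.sum())],z[m],rcond=None);r=z[m]-np.c_[u[m]-75,v[m],np.ones(m.sum())]@c
print(c*[57.3,57.3,1],m.sum(),r.std(),np.percentile(u[m],[1,99]),np.percentile(v[m],[1,99]))
for lo,hi in((-110,-40),(40,110)):
  k=m&(v>lo)&(v<hi);print(np.percentile(u[k],[2,50,98]),np.median(z[k]))
E
```

```text
[-2.70941655e-01 -7.66719102e-03  1.07769127e+02] 507 2.1616389805983904 [ 34.06434462 112.95415927] [-105.82119083  103.91033024]
[ 34.05097916  57.37436145 106.13556797] 107.97212367793429
[ 35.78080375  71.96783967 112.87418388] 107.93346758632028
```

{"api": "apply_moves", "payload": {
  "rows": [
    {"x": 2,"y": -20,"z": 0,"rx": 0,"ry": 0,"rz": 0.1,"claw": 255},
    {"x": 5,"y": -60,"z": 0,"rx": 0,"ry": 0,"rz": 0.2,"claw": 255},
    {"x": 8,"y": -105,"z": 0,"rx": 0,"ry": 0,"rz": 0.4,"claw": 255},
    {"x": 12,"y": -155,"z": 0,"rx": 0,"ry": 0,"rz": 0.5,"claw": 255},
    {"x": 16,"y": -205,"z": 0,"rx": 0,"ry": 0,"rz": 0.6,"claw": 255},
    {"x": 20,"y": -255,"z": 0,"rx": 0,"ry": 0,"rz": 0.8,"claw": 255},
    {"x": 24,"y": -300,"z": 0,"rx": 0,"ry": 0,"rz": 0.9,"claw": 255},
    {"x": 27,"y": -335,"z": 0,"rx": 0,"ry": 0,"rz": 1,"claw": 255},
    {"x": 27,"y": -355,"z": 0,"rx": 0,"ry": 0,"rz": 1,"claw": 255},
    {"x": 27,"y": -355,"z": 0,"rx": 0,"ry": 0,"rz": 1,"claw": 255}
  ]
}}

```text
time_s: 8.3
position: [0.5441, 0.3933, 0.1382]
tcp_rot: [[1.0, -0.032, -0.0], [-0.032, -1.0, -0.001], [-0.0, 0.001, -1.0]]
force: [0.5, 0.3, -2.4]
opening: 0.28
grasp_force: 30.0
```

{"api": "apply_moves", "payload": {
  "rows": [
    {"x": 0,"y": 0,"z": 15,"rx": 0,"ry": 0,"rz": 0,"claw": 255},
    {"x": 0,"y": 0,"z": 30,"rx": 0,"ry": 0,"rz": 0,"claw": 255},
    {"x": 0,"y": 0,"z": 45,"rx": 0,"ry": 0,"rz": 0,"claw": 255},
    {"x": 0,"y": 0,"z": 55,"rx": 0,"ry": 0,"rz": 0,"claw": 255},
    {"x": 0,"y": 0,"z": 58,"rx": 0,"ry": 0,"rz": 0,"claw": 255},
    {"x": 0,"y": 0,"z": 60,"rx": 0,"ry": 0,"rz": 0,"claw": 255},
    {"x": 0,"y": 0,"z": 60,"rx": 0,"ry": 0,"rz": 0,"claw": 255}
  ]
}}

```text
time_s: 9.18
position: [0.5449, 0.3929, 0.0789]
tcp_rot: [[0.999, -0.034, 0.001], [-0.034, -0.999, 0.0], [0.001, -0.0, -1.0]]
force: [-0.4, -0.9, -2.4]
opening: 0.278
grasp_force: 30.0
```

```bash
python3 - <<'E'
from h import *
im,P=cloud('top');P=P*1000;z=P[...,2]
save(im,'top2.png')
m=(P[...,1]>330)&(P[...,1]<445)&(P[...,0]>430)&(P[...,0]<660)&(z>30)&(z<60)&(im.min(2)>140)
q=P[m];print(len(q),np.median(q,0),cv2.minAreaRect(q[:,:2].astype(np.float32)))
go(543,392,70,-2)
E
```

```text
476 [602.64145923 381.71772699  47.11506491] ((544.7100830078125, 388.1953125), (212.12913513183594, 73.54167938232422), 1.3641091585159302)
move [-1.9  1.   9.1] rot [-0.   -0.01  0.01] t 9.2 F [ 1.  -0.1 -2.7] open 0.276 pos [544.9 392.9  79.1]
```

{"api": "apply_moves", "payload": {
  "rows": [
    {"x": -1,"y": 0,"z": 2,"rx": 0,"ry": 0,"rz": 0,"claw": 255},
    {"x": -1,"y": 0,"z": 4,"rx": 0,"ry": 0,"rz": 0,"claw": 255},
    {"x": -1,"y": 0,"z": 5,"rx": 0,"ry": 0,"rz": 0,"claw": 255},
    {"x": -1,"y": 0,"z": 5,"rx": 0,"ry": 0,"rz": 0,"claw": 255}
  ]
}}

```text
time_s: 9.72
position: [0.5436, 0.3926, 0.0734]
tcp_rot: [[0.999, -0.034, -0.0], [-0.034, -0.999, -0.0], [-0.0, 0.0, -1.0]]
force: [-0.8, -0.1, -2.9]
opening: 0.278
grasp_force: 30.0
```

{"api": "apply_moves", "payload": {
  "rows": [
    {"x": 0,"y": 0,"z": 1,"rx": 0,"ry": 0,"rz": 0,"claw": 255},
    {"x": 0,"y": 0,"z": 1.5,"rx": 0,"ry": 0,"rz": 0,"claw": 255},
    {"x": 0,"y": 0,"z": 1.5,"rx": 0,"ry": 0,"rz": 0,"claw": 255}
  ]
}}

```text
time_s: 10.1
position: [0.5438, 0.3926, 0.0727]
tcp_rot: [[0.999, -0.034, 0.0], [-0.034, -0.999, 0.0], [0.0, -0.0, -1.0]]
force: [-0.8, -2.4, 2.9]
opening: 0.278
grasp_force: 30.0
```

{"api": "apply_moves", "payload": {
  "rows": [
    {"x": 0,"y": 0,"z": 0,"rx": 0,"ry": 0,"rz": 0,"claw": 150},
    {"x": 0,"y": 0,"z": 0,"rx": 0,"ry": 0,"rz": 0,"claw": 60},
    {"x": 0,"y": 0,"z": 0,"rx": 0,"ry": 0,"rz": 0,"claw": 60},
    {"x": 0,"y": 0,"z": 0,"rx": 0,"ry": 0,"rz": 0,"claw": 60},
    {"x": 0,"y": 0,"z": -15,"rx": 0,"ry": 0,"rz": 0,"claw": 60},
    {"x": 0,"y": 0,"z": -40,"rx": 0,"ry": 0,"rz": 0,"claw": 0},
    {"x": 0,"y": 0,"z": -75,"rx": 0,"ry": 0,"rz": 0,"claw": 0},
    {"x": 0,"y": 55,"z": -75,"rx": 0,"ry": 0,"rz": 0,"claw": 0},
    {"x": 0,"y": 110,"z": -75,"rx": 0,"ry": 0,"rz": 0,"claw": 0},
    {"x": 0,"y": 170,"z": -75,"rx": 0,"ry": 0,"rz": 0,"claw": 0}
  ]
}}

```text
time_s: 11.35
position: [0.5384, 0.2217, 0.1486]
tcp_rot: [[0.999, -0.032, 0.003], [-0.032, -0.999, 0.0], [0.003, -0.001, -1.0]]
force: [0.2, 0.1, -0.2]
opening: 0.996
grasp_force: 0.0
```

{"api": "apply_moves", "payload": {
  "rows": [
    {"x": 0,"y": 60,"z": 0,"rx": 0,"ry": 0,"rz": 0,"claw": 0},
    {"x": 0,"y": 60,"z": 0,"rx": 0,"ry": 0,"rz": 0,"claw": 0}
  ]
}}

```text
time_s: 11.6
position: [0.5363, 0.159, 0.1482]
tcp_rot: [[0.999, -0.04, 0.001], [-0.04, -0.999, -0.001], [0.001, 0.001, -1.0]]
force: [0.2, -0.2, 0.0]
opening: 0.999
grasp_force: 0.0
```

```bash
python3 - <<'E'
from h import *
for n in('top','side'):
    im,P=cloud(n);P=P*1000;x,y,z=np.moveaxis(P,-1,0)
    save(im,n+'3.png')
    m=(y>330)&(y<455)&(x>430)&(x<670)&(z>30)&(z<48)&(im.min(2)>150)
    q=P[m];c,*_=np.linalg.lstsq(np.c_[q[:,:2]-[544,395],np.ones(len(q))],q[:,2],rcond=None)
    print(n,len(q),c*[57,57,1],cv2.minAreaRect(q[:,:2].astype(np.float32)))
    hsv=cv2.cvtColor(im,cv2.COLOR_RGB2HSV).astype(int);H=hsv[...,0]
    d=P[...,:2]-O;u=d@ex;v=d@ey
    red=((H<4)|(H>176))&(hsv[...,1]>150)&(u>-150)&(u<0)&(abs(v)<120)
    m=red&(z<47)&(z>34); print('cover uv',cv2.minAreaRect(np.c_[u[m],v[m]].astype(np.float32)),np.median(z[m]))
    m=red&(z>57); print('block',np.percentile(u[m],[2,98]),np.percentile(v[m],[2,98]))
go(*U(-92,4),120)
E
```

```text
top 1144 [-0.07444032 -0.45035871 40.13993416] ((544.7774658203125, 393.0340881347656), (81.13514709472656, 211.66549682617188), 87.88428497314453)
cover uv ((-89.31825256347656, 4.828620910644531), (61.338294982910156, 168.20069885253906), 0.44397076964378357) 40.59734326150233
block [-99.2948439  -79.45654423] [-22.46325153  33.69388154]
side 319 [-1.65616940e-02 -1.20579209e+00  4.20752725e+01] ((547.73193359375, 394.12005615234375), (85.22125244140625, 212.05531311035156), 89.20869445800781)
cover uv ((-92.08992767333984, 4.4745941162109375), (61.71135330200195, 166.97988891601562), 1.6065292358398438) 41.615373832102456
block [-102.3061336   -86.99323362] [-23.70694877  32.98571119]
move [ 25.3 288.2  27.9] rot [-0.01 -0.02 -1.02] t 11.7 F [ 0.5 -0.7 -0.8] open 0.998 pos [536.6 162.4 148.1]
```

{"api": "apply_moves", "payload": {
  "rows": [
    {"x": 5,"y": 60,"z": 0,"rx": 0,"ry": 0,"rz": -0.2,"claw": 0},
    {"x": 10,"y": 120,"z": 0,"rx": 0,"ry": 0,"rz": -0.5,"claw": 0},
    {"x": 16,"y": 180,"z": 0,"rx": 0,"ry": 0,"rz": -0.8,"claw": 0},
    {"x": 22,"y": 240,"z": 0,"rx": 0,"ry": 0,"rz": -1,"claw": 0},
    {"x": 25,"y": 287,"z": 10,"rx": 0,"ry": 0,"rz": -1,"claw": 0},
    {"x": 25,"y": 287,"z": 28,"rx": 0,"ry": 0,"rz": -1,"claw": 0},
    {"x": 25,"y": 287,"z": 28,"rx": 0,"ry": 0,"rz": -1,"claw": 0},
    {"x": 25,"y": 287,"z": 28,"rx": 0,"ry": 0,"rz": -1,"claw": 0}
  ]
}}

```text
time_s: 12.7
position: [0.5519, -0.1234, 0.1195]
tcp_rot: [[0.997, 0.073, 0.001], [0.073, -0.997, -0.0], [0.001, 0.0, -1.0]]
force: [-0.4, -0.4, -0.2]
opening: 0.999
grasp_force: 0.0
```

```bash
python3 - <<'E'
from h import *
go(*U(-90.5,4.5),69)
E
```

```text
move [-0.9  1.6 50.5] rot [ 0.   -0.01  0.03] t 12.7 F [-0.4 -0.4 -0.2] open 0.999 pos [ 551.9 -123.4  119.5]
```

{"api": "apply_moves", "payload": {
  "rows": [
    {"x": -1,"y": 1.5,"z": 20,"rx": 0,"ry": 0,"rz": 0,"claw": 0},
    {"x": -1,"y": 1.5,"z": 40,"rx": 0,"ry": 0,"rz": 0,"claw": 80},
    {"x": -1,"y": 1.5,"z": 50,"rx": 0,"ry": 0,"rz": 0,"claw": 130},
    {"x": -1,"y": 1.5,"z": 50,"rx": 0,"ry": 0,"rz": 0,"claw": 160},
    {"x": -1,"y": 1.5,"z": 50,"rx": 0,"ry": 0,"rz": 0,"claw": 180},
    {"x": -1,"y": 1.5,"z": 50,"rx": 0,"ry": 0,"rz": 0,"claw": 195},
    {"x": -1,"y": 1.5,"z": 50,"rx": 0,"ry": 0,"rz": 0,"claw": 255},
    {"x": -1,"y": 1.5,"z": 50,"rx": 0,"ry": 0,"rz": 0,"claw": 255},
    {"x": -1,"y": 1.5,"z": 50,"rx": 0,"ry": 0,"rz": 0,"claw": 255}
  ]
}}

```text
time_s: 13.82
position: [0.5503, -0.1265, 0.0692]
tcp_rot: [[0.997, 0.071, 0.0], [0.071, -0.997, 0.0], [0.0, -0.0, -1.0]]
force: [-0.3, -0.6, 1.7]
opening: 0.233
grasp_force: 30.0
```

{"api": "apply_moves", "payload": {
  "rows": [
    {"x": 0,"y": 0,"z": -8,"rx": 0,"ry": 0,"rz": 0,"claw": 255},
    {"x": 0,"y": 0,"z": -25,"rx": 0,"ry": 0,"rz": 0,"claw": 255},
    {"x": 0,"y": 0,"z": -50,"rx": 0,"ry": 0,"rz": 0,"claw": 255},
    {"x": 0,"y": 0,"z": -75,"rx": 0,"ry": 0,"rz": 0,"claw": 255},
    {"x": 0,"y": 0,"z": -75,"rx": 0,"ry": 0,"rz": 0,"claw": 255}
  ]
}}

```text
time_s: 14.45
position: [0.552, -0.1271, 0.1469]
tcp_rot: [[0.997, 0.071, 0.006], [0.071, -0.997, -0.003], [0.005, 0.003, -1.0]]
force: [0.1, -0.4, -0.6]
opening: 0.226
grasp_force: 30.0
```

```bash
python3 - <<'E'
from h import *
go(544.5,289,144,-2)
E
```

```text
move [  22.1 -415.6    1.8] rot [ 0.03 -0.05  1.01] t 14.4 F [ 0.1 -0.4 -0.6] open 0.226 pos [ 552.  -127.1  146.9]
```

{"api": "apply_moves", "payload": {
  "rows": [
    {"x": 2,"y": -25,"z": 0,"rx": 0,"ry": 0,"rz": 0,"claw": 255},
    {"x": 4,"y": -75,"z": 0,"rx": 0,"ry": 0,"rz": 0.2,"claw": 255},
    {"x": 7,"y": -130,"z": 0,"rx": 0,"ry": 0,"rz": 0.3,"claw": 255},
    {"x": 10,"y": -185,"z": 0,"rx": 0,"ry": 0,"rz": 0.5,"claw": 255},
    {"x": 13,"y": -240,"z": 0,"rx": 0,"ry": 0,"rz": 0.6,"claw": 255},
    {"x": 16,"y": -295,"z": 0,"rx": 0,"ry": 0,"rz": 0.8,"claw": 255},
    {"x": 19,"y": -350,"z": 0,"rx": 0,"ry": 0,"rz": 0.9,"claw": 255},
    {"x": 22,"y": -395,"z": 0,"rx": 0,"ry": 0,"rz": 1,"claw": 255},
    {"x": 22,"y": -415,"z": 0,"rx": 0,"ry": 0,"rz": 1,"claw": 255},
    {"x": 22,"y": -415,"z": 0,"rx": 0,"ry": 0,"rz": 1,"claw": 255}
  ]
}}

```text
time_s: 15.7
position: [0.542, 0.2897, 0.1434]
tcp_rot: [[1.0, -0.031, -0.001], [-0.031, -1.0, -0.001], [-0.001, 0.001, -1.0]]
force: [0.2, -0.2, -1.1]
opening: 0.229
grasp_force: 30.0
```

{"api": "apply_moves", "payload": {
  "rows": [
    {"x": 0,"y": 0,"z": 30,"rx": 0,"ry": 0,"rz": 0,"claw": 255},
    {"x": 0,"y": 0,"z": 60,"rx": 0,"ry": 0,"rz": 0,"claw": 255},
    {"x": 0,"y": 0,"z": 90,"rx": 0,"ry": 0,"rz": 0,"claw": 255},
    {"x": 0,"y": 0,"z": 100,"rx": 0,"ry": 0,"rz": 0,"claw": 255},
    {"x": 0,"y": 0,"z": 104,"rx": 0,"ry": 0,"rz": 0,"claw": 255},
    {"x": 0,"y": 0,"z": 104,"rx": 0,"ry": 0,"rz": 0,"claw": 255}
  ]
}}

```text
time_s: 16.45
position: [0.5435, 0.2887, 0.0407]
tcp_rot: [[0.999, -0.034, 0.001], [-0.034, -0.999, 0.0], [0.001, -0.0, -1.0]]
force: [-0.4, -0.6, -0.3]
opening: 0.224
grasp_force: 30.0
```

{"api": "apply_moves", "payload": {
  "rows": [
    {"x": 0,"y": 0,"z": 2,"rx": 0,"ry": 0,"rz": 0,"claw": 255},
    {"x": 0,"y": 0,"z": 3,"rx": 0,"ry": 0,"rz": 0,"claw": 255},
    {"x": 0,"y": 0,"z": 4,"rx": 0,"ry": 0,"rz": 0,"claw": 255},
    {"x": 0,"y": 0,"z": 4,"rx": 0,"ry": 0,"rz": 0,"claw": 255}
  ]
}}

```text
time_s: 16.95
position: [0.5431, 0.2893, 0.0372]
tcp_rot: [[0.999, -0.033, 0.001], [-0.033, -0.999, 0.0], [0.001, -0.0, -1.0]]
force: [-0.9, -0.7, 5.2]
opening: 0.227
grasp_force: 30.0
```

{"api": "apply_moves", "payload": {
  "rows": [
    {"x": 0,"y": 0,"z": 0,"rx": 0,"ry": 0,"rz": 0,"claw": 150},
    {"x": 0,"y": 0,"z": 0,"rx": 0,"ry": 0,"rz": 0,"claw": 130},
    {"x": 0,"y": 0,"z": 0,"rx": 0,"ry": 0,"rz": 0,"claw": 130},
    {"x": 0,"y": 0,"z": -25,"rx": 0,"ry": 0,"rz": 0,"claw": 130},
    {"x": 0,"y": 0,"z": -70,"rx": 0,"ry": 0,"rz": 0,"claw": 130},
    {"x": 0,"y": 20,"z": -110,"rx": 0,"ry": 0,"rz": 0,"claw": 130},
    {"x": 0,"y": 80,"z": -110,"rx": 0,"ry": 0,"rz": 0,"claw": 100},
    {"x": 0,"y": 140,"z": -110,"rx": 0,"ry": 0,"rz": 0,"claw": 100},
    {"x": 0,"y": 200,"z": -110,"rx": 0,"ry": 0,"rz": 0,"claw": 100},
    {"x": 0,"y": 200,"z": -110,"rx": 0,"ry": 0,"rz": 0,"claw": 100}
  ]
}}

```text
time_s: 18.2
position: [0.5362, 0.0853, 0.146]
tcp_rot: [[0.999, -0.04, -0.0], [-0.04, -0.999, -0.001], [-0.0, 0.001, -1.0]]
force: [-0.4, 1.0, -0.1]
opening: 0.604
grasp_force: 0.0
```

```bash
cat > noz.py <<'E'
from h import *
import sys
def nozzles(n,im,P):
    x,y,z=np.moveaxis(P*1000,-1,0)
    m=((x>400)&(x<700)&(y<-215)&(y>-480)&(z>12)&(z<62)&(np.ptp(im.astype(int),axis=2)<40)).astype(np.uint8)
    c,l,st,ce=cv2.connectedComponentsWithStats(m)
    for i in range(1,c):
        if st[i,4]<30: continue
        k=l==i; Q=P[k]*1000; t=Q[Q[:,2]>44]; (cx,cy),r=cv2.minEnclosingCircle(Q[:,:2].astype(np.float32))
        print(n,'noz tip',np.round(t.mean(0),1),len(t),'circ',round(cx,1),round(cy,1),round(r,1),'px',ce[i])
if __name__=='__main__':
    for n in('top','side'):
        im,P=cloud(n); nozzles(n,im,P); save(im,n+sys.argv[1]+'.png'); np.save(n+sys.argv[1]+'.npy',P)
E
python3 - <<'E'
from h import *
from noz import nozzles
for n in('top','side'):
    im,P=cloud(n);nozzles(n,im,P);P=P*1000;x,y,z=np.moveaxis(P,-1,0)
    save(im,n+'4.png'); np.save(n+'4.npy',P)
    hsv=cv2.cvtColor(im,cv2.COLOR_RGB2HSV).astype(int);H=hsv[...,0];S=hsv[...,1]
    m=((H<4)|(H>176))&(S>150)&(y>200)&(y<350)&(x>430)&(x<650)
    if m.sum()>50: print('cover',cv2.minAreaRect(P[m][:,:2].astype(np.float32)),np.percentile(z[m],[5,50,95]))
    d=P[...,:2]-O;u=d@ex;v=d@ey
    b=(H>105)&(H<130)&(S>100)&(u>-150)&(u<0)&(abs(v)<100)
    k=b&(z>30); print('sled',b.sum(),cv2.minAreaRect(np.c_[u[k],v[k]].astype(np.float32)),np.median(z[k]))
im=cv2.imread('pics/top4.png')[150:235,270:400]
cv2.imwrite('pics/t4c.png',cv2.resize(im,None,fx=6,fy=6,interpolation=cv2.INTER_CUBIC))
E
```

```text
top noz tip [ 580.4 -312.3   50.4] 16 circ 580.1 -313.0 15.4 px [346.67647059 184.94117647]
top noz tip [ 583.8 -395.4   50.3] 20 circ 585.6 -395.2 15.8 px [370.20588235 184.23529412]
top noz tip [ 491.3 -400.3   49.2] 17 circ 492.8 -400.6 15.8 px [372.02941176 210.61764706]
cover ((547.2564697265625, 288.4036865234375), (60.673240661621094, 158.21881103515625), 87.59886169433594) [ 2.25733775  9.42333538 36.20478154]
sled 880 ((-89.43997955322266, 2.2967071533203125), (168.9690704345703, 63.5500373840332), 89.95832824707031) 33.66924033296314
side noz tip [ 582.6 -317.3   49.1] 30 circ 584.1 -316.4 16.1 px [307.80672269 265.87394958]
side noz tip [ 587.  -399.4   49.3] 31 circ 586.8 -398.1 16.2 px [318.33823529 290.11029412]
side noz tip [ 494.2 -404.2   49.2] 32 circ 494.4 -404.3 15.2 px [286.00740741 298.6       ]
cover ((505.7700500488281, 284.4868469238281), (55.617881774902344, 82.9464111328125), 86.95285034179688) [ 6.2307067  10.98258395 34.07994291]
sled 922 ((-92.21914672851562, 1.6545944213867188), (67.40760803222656, 169.49017333984375), 0.37685003876686096) 33.37899123690657
```

View pics/t4c.png

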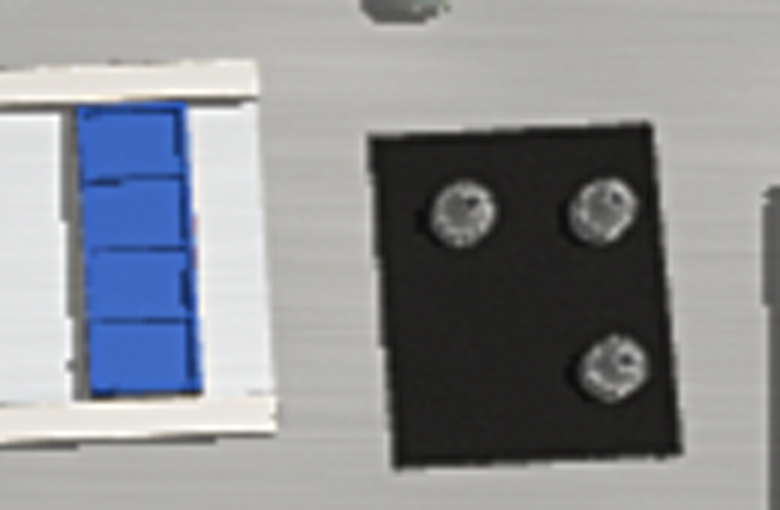

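```bash
python3 - <<'E'
from h import *
go(581.6,-315,120)
E
```

```text
move [ 59.9 401.8  25.8] rot [-0.    0.   -1.02] t 18.3 F [-0.6  0.   0.1] open 0.61 pos [536.1  88.7 146. ]
```

{"api": "apply_moves", "payload": {
  "rows": [
    {"x": 9,"y": 60,"z": 0,"rx": 0,"ry": 0,"rz": -0.2,"claw": 100},
    {"x": 18,"y": 120,"z": 0,"rx": 0,"ry": 0,"rz": -0.3,"claw": 100},
    {"x": 27,"y": 180,"z": 0,"rx": 0,"ry": 0,"rz": -0.5,"claw": 100},
    {"x": 36,"y": 240,"z": 0,"rx": 0,"ry": 0,"rz": -0.7,"claw": 100},
    {"x": 45,"y": 300,"z": 0,"rx": 0,"ry": 0,"rz": -0.9,"claw": 100},
    {"x": 54,"y": 360,"z": 0,"rx": 0,"ry": 0,"rz": -1,"claw": 100},
    {"x": 60,"y": 402,"z": 10,"rx": 0,"ry": 0,"rz": -1.02,"claw": 100},
    {"x": 60,"y": 402,"z": 26,"rx": 0,"ry": 0,"rz": -1.02,"claw": 100},
    {"x": 60,"y": 402,"z": 26,"rx": 0,"ry": 0,"rz": -1.02,"claw": 100},
    {"x": 60,"y": 402,"z": 26,"rx": 0,"ry": 0,"rz": -1.02,"claw": 100}
  ]
}}

```text
time_s: 19.55
position: [0.5828, -0.312, 0.1198]
tcp_rot: [[0.997, 0.076, -0.001], [0.076, -0.997, 0.001], [-0.001, -0.001, -1.0]]
force: [0.1, 0.6, -0.2]
opening: 0.609
grasp_force: 0.0
```

```bash
python3 noz.py 5; python3 - <<'E'
from h import *
go(581.6,-315,39)
E
```

```text
top noz tip [ 492.3 -399.3   50.2] 22 circ 491.3 -400.9 15.5 px [372.05633803 210.91549296]
side noz tip [ 582.8 -316.7   49.7] 26 circ 584.3 -316.5 16.0 px [307.73770492 265.99180328]
side noz tip [ 586.3 -399.4   49.2] 34 circ 586.8 -397.5 15.7 px [318.32824427 289.86259542]
side noz tip [ 494.  -404.6   49.4] 34 circ 494.4 -403.9 15.7 px [285.97761194 298.58208955]
move [-1.7  2.  81.6] rot [ 0.   -0.    0.04] t 19.6 F [-0.2 -0.3  0.5] open 0.605 pos [ 583.1 -312.9  120.6]
```

{"api": "apply_moves", "payload": {
  "rows": [
    {"x": -1.5,"y": 2,"z": 30,"rx": 0,"ry": 0,"rz": 0,"claw": 100},
    {"x": -1.5,"y": 2,"z": 60,"rx": 0,"ry": 0,"rz": 0,"claw": 100},
    {"x": -1.5,"y": 2,"z": 81,"rx": 0,"ry": 0,"rz": 0,"claw": 100},
    {"x": -1.5,"y": 2,"z": 81,"rx": 0,"ry": 0,"rz": 0,"claw": 130},
    {"x": -1.5,"y": 2,"z": 81,"rx": 0,"ry": 0,"rz": 0,"claw": 150},
    {"x": -1.5,"y": 2,"z": 81,"rx": 0,"ry": 0,"rz": 0,"claw": 165},
    {"x": -1.5,"y": 2,"z": 81,"rx": 0,"ry": 0,"rz": 0,"claw": 180},
    {"x": -1.5,"y": 2,"z": 81,"rx": 0,"ry": 0,"rz": 0,"claw": 230},
    {"x": -1.5,"y": 2,"z": 81,"rx": 0,"ry": 0,"rz": 0,"claw": 230}
  ]
}}

```text
time_s: 20.78
position: [0.5817, -0.3171, 0.0402]
tcp_rot: [[0.997, 0.073, 0.001], [0.073, -0.997, -0.001], [0.001, 0.001, -1.0]]
force: [-0.4, 0.8, 5.8]
opening: 0.334
grasp_force: 30.0
```

```bash
python3 - <<'E'
from h import *
go(*U(-91,-19),120)
im,P=cloud('side')
im=cv2.resize(im[230:320,240:360,::-1],None,fx=5,fy=5,interpolation=cv2.INTER_CUBIC); cv2.imwrite('pics/s6.png',im)
E
```

```text
move [   7.1 -193.   -80. ] rot [ 0.01 -0.01  0.02] t 20.8 F [-0.4  0.8  5.8] open 0.334 pos [ 581.7 -317.1   40.2]
```

View pics/s6.png

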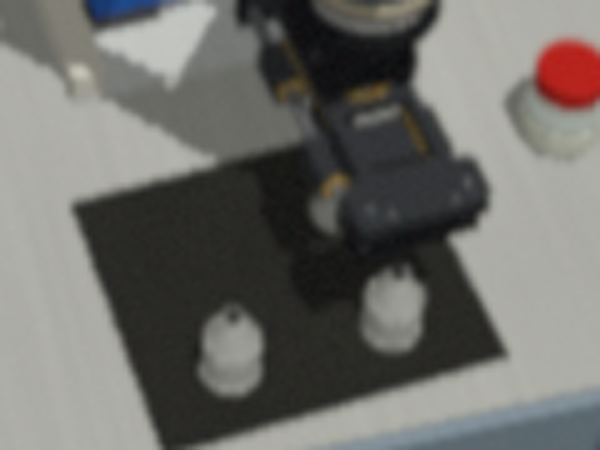

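{"api": "apply_moves", "payload": {
  "rows": [
    {"x": 0,"y": 0,"z": -15,"rx": 0,"ry": 0,"rz": 0,"claw": 255},
    {"x": 0,"y": 0,"z": -45,"rx": 0,"ry": 0,"rz": 0,"claw": 255},
    {"x": 0,"y": -20,"z": -80,"rx": 0,"ry": 0,"rz": 0,"claw": 255},
    {"x": 3,"y": -70,"z": -80,"rx": 0,"ry": 0,"rz": 0,"claw": 255},
    {"x": 5,"y": -125,"z": -80,"rx": 0,"ry": 0,"rz": 0,"claw": 255},
    {"x": 7,"y": -170,"z": -80,"rx": 0,"ry": 0,"rz": 0,"claw": 255},
    {"x": 7,"y": -193,"z": -80,"rx": 0,"ry": 0,"rz": 0,"claw": 255},
    {"x": 7,"y": -193,"z": -80,"rx": 0,"ry": 0,"rz": 0,"claw": 255},
    {"x": 7,"y": -193,"z": -80,"rx": 0,"ry": 0,"rz": 0,"claw": 255}
  ]
}}

```text
time_s: 21.95
position: [0.5748, -0.1253, 0.1193]
tcp_rot: [[0.997, 0.072, 0.002], [0.072, -0.997, -0.001], [0.001, 0.001, -1.0]]
force: [0.4, -0.7, -1.0]
opening: 0.329
grasp_force: 30.0
```

```bash
python3 - <<'E'
from h import *
im,P=cloud('side');P=P*1000;x,y,z=np.moveaxis(P,-1,0)
d=P[...,:2]-O;u=d@ex;v=d@ey
m=(abs(u+91)<40)&(abs(v+19)<40)&(z>75)&(z<108)&(im.min(2)>60)
for k in range(78,108,5):
    q=m&(abs(z-k)<2.5); 
    if q.sum()>2: print(k,q.sum(),np.percentile(v[q],[0,50,100]).round(1),np.percentile(u[q],[0,50,100]).round(1),im[q].mean(0).round())
im=cv2.resize(im[140:280,220:360,::-1],None,fx=4,fy=4,interpolation=cv2.INTER_CUBIC); cv2.imwrite('pics/s7.png',im)
go(*U(-91,-19),120)
E
```

```text
83 6 [-22.  -11.3  -5.7] [-108.3 -102.5  -90.8] [84. 87. 90.]
88 8 [-15.3  -8.4  -5.7] [-108.8  -99.7  -88.5] [88. 89. 87.]
93 3 [-11.4  -8.   -7.4] [-101.3 -100.9  -93.8] [93. 93. 89.]
98 4 [-11.4  -8.3  -7. ] [-102.7  -98.6  -94.3] [95. 96. 91.]
103 4 [-10.6  -8.3  -7.6] [-101.9  -95.4  -90.6] [ 99. 100.  96.]
move [-0.1 -1.6 -0.8] rot [ 0.01 -0.01  0.01] t 22.0 F [-0.3 -0.9 -0.6] open 0.33 pos [ 574.8 -125.5  119.2]
```

View pics/s7.png

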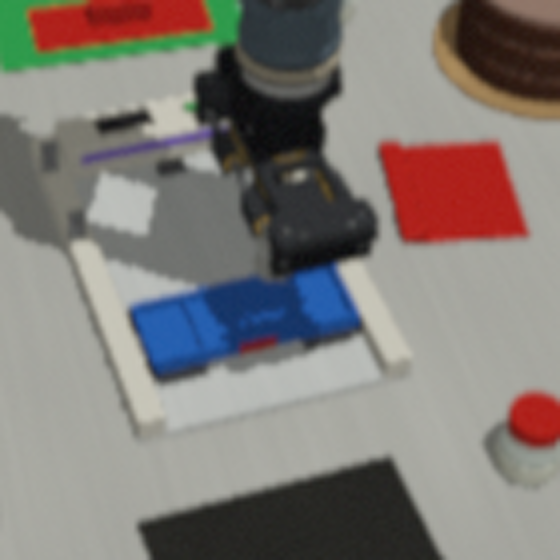

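{"api": "apply_moves", "payload": {
  "rows": [
    {"x": -0.5,"y": -1,"z": 15,"rx": 0,"ry": 0,"rz": 0,"claw": 255},
    {"x": -0.5,"y": -1,"z": 30,"rx": 0,"ry": 0,"rz": 0,"claw": 255},
    {"x": -0.5,"y": -1,"z": 38,"rx": 0,"ry": 0,"rz": 0,"claw": 255},
    {"x": -0.5,"y": -1,"z": 44,"rx": 0,"ry": 0,"rz": 0,"claw": 255},
    {"x": -0.5,"y": -1,"z": 47,"rx": 0,"ry": 0,"rz": 0,"claw": 255},
    {"x": -0.5,"y": -1,"z": 49,"rx": 0,"ry": 0,"rz": 0,"claw": 255},
    {"x": -0.5,"y": -1,"z": 49,"rx": 0,"ry": 0,"rz": 0,"claw": 255}
  ]
}}

```text
time_s: 22.88
position: [0.5736, -0.1227, 0.0702]
tcp_rot: [[0.997, 0.073, 0.0], [0.073, -0.997, -0.0], [0.0, 0.0, -1.0]]
force: [0.3, -1.4, -0.6]
opening: 0.336
grasp_force: 30.0
```

{"api": "apply_moves", "payload": {
  "rows": [
    {"x": 0,"y": 0,"z": 1,"rx": 0,"ry": 0,"rz": 0,"claw": 255},
    {"x": 0,"y": 0,"z": 2,"rx": 0,"ry": 0,"rz": 0,"claw": 255},
    {"x": 0,"y": 0,"z": 2,"rx": 0,"ry": 0,"rz": 0,"claw": 255}
  ]
}}

```text
time_s: 23.25
position: [0.5735, -0.1227, 0.0681]
tcp_rot: [[0.997, 0.073, -0.0], [0.073, -0.997, 0.0], [-0.0, -0.0, -1.0]]
force: [0.2, -0.9, -0.2]
opening: 0.336
grasp_force: 30.0
```

{"api": "apply_moves", "payload": {
  "rows": [
    {"x": 0,"y": 0,"z": 1,"rx": 0,"ry": 0,"rz": 0,"claw": 255},
    {"x": 0,"y": 0,"z": 1.5,"rx": 0,"ry": 0,"rz": 0,"claw": 255},
    {"x": 0,"y": 0,"z": 1.5,"rx": 0,"ry": 0,"rz": 0,"claw": 255}
  ]
}}

```text
time_s: 23.62
position: [0.5735, -0.1228, 0.0671]
tcp_rot: [[0.997, 0.073, 0.0], [0.073, -0.997, -0.0], [0.0, 0.0, -1.0]]
force: [-1.1, -0.8, 4.9]
opening: 0.334
grasp_force: 30.0
```

{"api": "apply_moves", "payload": {
  "rows": [
    {"x": 0,"y": 0,"z": 0,"rx": 0,"ry": 0,"rz": 0,"claw": 150},
    {"x": 0,"y": 0,"z": 0,"rx": 0,"ry": 0,"rz": 0,"claw": 100},
    {"x": 0,"y": 0,"z": 0,"rx": 0,"ry": 0,"rz": 0,"claw": 100},
    {"x": 0,"y": 0,"z": -20,"rx": 0,"ry": 0,"rz": 0,"claw": 100},
    {"x": 0,"y": 0,"z": -55,"rx": 0,"ry": 0,"rz": 0,"claw": 100},
    {"x": -5,"y": 50,"z": -60,"rx": 0,"ry": 0,"rz": 0,"claw": 100},
    {"x": -8,"y": 110,"z": -60,"rx": 0,"ry": 0,"rz": 0,"claw": 100},
    {"x": -8,"y": 170,"z": -60,"rx": 0,"ry": 0,"rz": 0,"claw": 100},
    {"x": -8,"y": 170,"z": -60,"rx": 0,"ry": 0,"rz": 0,"claw": 100}
  ]
}}

```text
time_s: 24.75
position: [0.5785, -0.2985, 0.1267]
tcp_rot: [[0.998, 0.068, 0.003], [0.068, -0.998, -0.003], [0.003, 0.004, -1.0]]
force: [0.1, 0.2, -0.0]
opening: 0.613
grasp_force: 0.0
```

```bash
python3 noz.py 8; python3 - <<'E'
from h import *
for n in('top','side'):
    P=np.load(n+'8.npy')*1000;x,y,z=np.moveaxis(P,-1,0)
    d=P[...,:2]-O;u=d@ex;v=d@ey
    m=(abs(u+91)<35)&(abs(v)<95)&(z>44)&(z<85)
    if m.sum(): print(n,m.sum(),'u',np.median(u[m]),'v',np.median(v[m]),'z',z[m].max(),'tip',[np.round(a[m&(z>70)].mean(),1) for a in(u,v)],(m&(z>70)).sum())
go(585.7,-397.2,120)
E
```

```text
top noz tip [ 492.4 -399.9   49.3] 19 circ 492.5 -401.6 15.6 px [371.98571429 210.78571429]
side noz tip [ 587.  -399.2   49.8] 28 circ 586.4 -397.4 16.9 px [318.31578947 290.06015038]
side noz tip [ 493.8 -404.3   49.8] 32 circ 494.5 -402.8 15.8 px [285.95555556 298.60740741]
side 43 u -98.17207341920403 v -11.110664033487863 z 75.34627956697904 tip [np.float64(-97.4), np.float64(-14.4)] 4
move [  1.1 104.4   5.8] rot [-0.01  0.01  0.01] t 24.9 F [ 0.7  0.3 -0.2] open 0.605 pos [ 577.2 -293.1  125.9]
```

{"api": "apply_moves", "payload": {
  "rows": [
    {"x": 1,"y": 52,"z": 0,"rx": 0,"ry": 0,"rz": 0,"claw": 100},
    {"x": 1,"y": 104,"z": 0,"rx": 0,"ry": 0,"rz": 0,"claw": 100},
    {"x": 1,"y": 104,"z": 30,"rx": 0,"ry": 0,"rz": 0,"claw": 100},
    {"x": 1,"y": 104,"z": 30,"rx": 0,"ry": 0,"rz": 0,"claw": 100},
    {"x": 1,"y": 104,"z": 30,"rx": 0,"ry": 0,"rz": 0,"claw": 100}
  ]
}}

```text
time_s: 25.48
position: [0.5867, -0.3945, 0.0967]
tcp_rot: [[0.997, 0.075, -0.001], [0.075, -0.997, 0.001], [-0.001, -0.001, -1.0]]
force: [1.2, -0.5, -0.2]
opening: 0.605
grasp_force: 0.0
```

```bash
python3 noz.py 9; python3 - <<'E'
from h import *
go(585.7,-397.2,39.5)
E
```

```text
side noz tip [ 585.3 -400.2   49. ] 22 circ 586.4 -397.9 15.1 px [317.54867257 290.76106195]
side noz tip [ 494.1 -404.8   49.4] 34 circ 495.0 -403.0 15.4 px [286.03759398 298.52631579]
move [-1.8  1.6 58.2] rot [ 0.01 -0.01  0.04] t 25.6 F [ 0.  -0.7  0.6] open 0.606 pos [ 587.3 -395.5   97.7]
```

{"api": "apply_moves", "payload": {
  "rows": [
    {"x": -1.5,"y": 1.5,"z": 30,"rx": 0,"ry": 0,"rz": 0,"claw": 100},
    {"x": -1.5,"y": 1.5,"z": 58,"rx": 0,"ry": 0,"rz": 0,"claw": 100},
    {"x": -1.5,"y": 1.5,"z": 58,"rx": 0,"ry": 0,"rz": 0,"claw": 120},
    {"x": -1.5,"y": 1.5,"z": 58,"rx": 0,"ry": 0,"rz": 0,"claw": 140},
    {"x": -1.5,"y": 1.5,"z": 58,"rx": 0,"ry": 0,"rz": 0,"claw": 155},
    {"x": -1.5,"y": 1.5,"z": 58,"rx": 0,"ry": 0,"rz": 0,"claw": 170},
    {"x": -1.5,"y": 1.5,"z": 58,"rx": 0,"ry": 0,"rz": 0,"claw": 180},
    {"x": -1.5,"y": 1.5,"z": 58,"rx": 0,"ry": 0,"rz": 0,"claw": 255},
    {"x": -1.5,"y": 1.5,"z": 58,"rx": 0,"ry": 0,"rz": 0,"claw": 255}
  ]
}}

```text
time_s: 26.7
position: [0.5855, -0.3983, 0.0396]
tcp_rot: [[0.997, 0.073, 0.001], [0.073, -0.997, -0.001], [0.001, 0.001, -1.0]]
force: [-0.8, 0.8, 5.9]
opening: 0.335
grasp_force: 30.0
```

```bash
python3 - <<'E'
from h import *
go(*U(-91,-60),120)
E
```

```text
move [  50.2 -274.3  -80.6] rot [ 0.01 -0.01  0.02] t 26.7 F [-0.8  0.8  5.9] open 0.335 pos [ 585.5 -398.3   39.6]
```

{"api": "apply_moves", "payload": {
  "rows": [
    {"x": 0,"y": 0,"z": -15,"rx": 0,"ry": 0,"rz": 0,"claw": 255},
    {"x": 0,"y": 0,"z": -45,"rx": 0,"ry": 0,"rz": 0,"claw": 255},
    {"x": 5,"y": -20,"z": -80,"rx": 0,"ry": 0,"rz": 0,"claw": 255},
    {"x": 15,"y": -70,"z": -80,"rx": 0,"ry": 0,"rz": 0,"claw": 255},
    {"x": 25,"y": -125,"z": -80,"rx": 0,"ry": 0,"rz": 0,"claw": 255},
    {"x": 35,"y": -180,"z": -80,"rx": 0,"ry": 0,"rz": 0,"claw": 255},
    {"x": 45,"y": -235,"z": -80,"rx": 0,"ry": 0,"rz": 0,"claw": 255},
    {"x": 50,"y": -274,"z": -80,"rx": 0,"ry": 0,"rz": 0,"claw": 255},
    {"x": 50,"y": -274,"z": -80,"rx": 0,"ry": 0,"rz": 0,"claw": 255},
    {"x": 50,"y": -274,"z": -80,"rx": 0,"ry": 0,"rz": 0,"claw": 255}
  ]
}}

```text
time_s: 27.95
position: [0.6154, -0.1217, 0.119]
tcp_rot: [[0.997, 0.073, 0.001], [0.073, -0.997, -0.001], [0.001, 0.001, -1.0]]
force: [0.6, -0.6, 0.1]
opening: 0.336
grasp_force: 30.0
```

```bash
python3 - <<'E'
from h import *
im,P=cloud('side');P=P*1000;x,y,z=np.moveaxis(P,-1,0)
d=P[...,:2]-O;u=d@ex;v=d@ey
m=(abs(u+91)<40)&(abs(v+60)<28)&(z>75)&(z<108)&(im.min(2)>60)
for k in range(78,108,5):
    q=m&(abs(z-k)<2.5); 
    if q.sum()>2: print(k,q.sum(),np.percentile(v[q],[0,50,100]).round(1),im[q].mean(0).round())
m=(abs(u+91)<35)&(abs(v+19)<22)&(z>42)&(z<80)
q=m&(z<58); print('nozA v',np.percentile(v[q],[2,50,98]),'u',np.percentile(u[q],[2,98]),'tip',[a[m&(z>70)].mean() for a in(u,v,z)])
go(*U(-91,-60),120)
E
```

```text
83 6 [-58.5 -50.2 -47.5] [87. 89. 90.]
88 5 [-54.4 -51.6 -48. ] [91. 91. 89.]
93 4 [-52.2 -51.  -48.3] [87. 88. 84.]
98 7 [-52.9 -47.8 -46.8] [92. 93. 88.]
103 8 [-53.7 -50.1 -47.6] [94. 95. 92.]
nozA v [-30.13250362 -15.46785623  -5.20438591] u [-106.81619682  -91.69254953] tip [np.float64(-94.01849169550712), np.float64(-20.25850661794022), np.float64(74.6259309123069)]
move [ 0.2 -1.3 -1.1] rot [ 0.01 -0.01  0.02] t 28.0 F [-0.9 -1.1 -0.6] open 0.334 pos [ 615.4 -122.4  118.9]
```

{"api": "apply_moves", "payload": {
  "rows": [
    {"x": -1,"y": -1,"z": 15,"rx": 0,"ry": 0,"rz": 0,"claw": 255},
    {"x": -1,"y": -1,"z": 30,"rx": 0,"ry": 0,"rz": 0,"claw": 255},
    {"x": -1,"y": -1,"z": 38,"rx": 0,"ry": 0,"rz": 0,"claw": 255},
    {"x": -1,"y": -1,"z": 44,"rx": 0,"ry": 0,"rz": 0,"claw": 255},
    {"x": -1,"y": -1,"z": 48,"rx": 0,"ry": 0,"rz": 0,"claw": 255},
    {"x": -1,"y": -1,"z": 50,"rx": 0,"ry": 0,"rz": 0,"claw": 255},
    {"x": -1,"y": -1,"z": 50,"rx": 0,"ry": 0,"rz": 0,"claw": 255}
  ]
}}

```text
time_s: 28.88
position: [0.614, -0.1203, 0.0687]
tcp_rot: [[0.997, 0.073, 0.0], [0.073, -0.997, -0.0], [0.0, 0.0, -1.0]]
force: [-0.2, 1.1, -1.0]
opening: 0.337
grasp_force: 30.0
```

{"api": "apply_moves", "payload": {
  "rows": [
    {"x": 0,"y": 0,"z": 1,"rx": 0,"ry": 0,"rz": 0,"claw": 255},
    {"x": 0,"y": 0,"z": 2,"rx": 0,"ry": 0,"rz": 0,"claw": 255},
    {"x": 0,"y": 0,"z": 2,"rx": 0,"ry": 0,"rz": 0,"claw": 255}
  ]
}}

```text
time_s: 29.25
position: [0.614, -0.1203, 0.0666]
tcp_rot: [[0.997, 0.073, 0.0], [0.073, -0.997, -0.0], [0.0, 0.0, -1.0]]
force: [0.7, 0.2, -0.3]
opening: 0.337
grasp_force: 30.0
```

{"api": "apply_moves", "payload": {
  "rows": [
    {"x": 0,"y": 0,"z": 0.7,"rx": 0,"ry": 0,"rz": 0,"claw": 255},
    {"x": 0,"y": 0,"z": 1,"rx": 0,"ry": 0,"rz": 0,"claw": 255},
    {"x": 0,"y": 0,"z": 1,"rx": 0,"ry": 0,"rz": 0,"claw": 255}
  ]
}}

```text
time_s: 29.62
position: [0.6139, -0.1203, 0.0666]
tcp_rot: [[0.997, 0.073, 0.0], [0.073, -0.997, -0.0], [0.0, 0.0, -1.0]]
force: [-1.1, 0.5, 5.7]
opening: 0.328
grasp_force: 30.0
```

Contact at the bay floor. Release, rise, and head for nozzle C at (493,-402).

{"api": "apply_moves", "payload": {
  "rows": [
    {"x": 0,"y": 0,"z": 0,"rx": 0,"ry": 0,"rz": 0,"claw": 150},
    {"x": 0,"y": 0,"z": 0,"rx": 0,"ry": 0,"rz": 0,"claw": 100},
    {"x": 0,"y": 0,"z": 0,"rx": 0,"ry": 0,"rz": 0,"claw": 100},
    {"x": 0,"y": 0,"z": -20,"rx": 0,"ry": 0,"rz": 0,"claw": 100},
    {"x": 0,"y": 0,"z": -60,"rx": 0,"ry": 0,"rz": 0,"claw": 100},
    {"x": -25,"y": 45,"z": -60,"rx": 0,"ry": 0,"rz": 0,"claw": 100},
    {"x": -55,"y": 100,"z": -60,"rx": 0,"ry": 0,"rz": 0,"claw": 100},
    {"x": -85,"y": 150,"z": -60,"rx": 0,"ry": 0,"rz": 0,"claw": 100},
    {"x": -120,"y": 200,"z": -60,"rx": 0,"ry": 0,"rz": 0,"claw": 100},
    {"x": -135,"y": 220,"z": -60,"rx": 0,"ry": 0,"rz": 0,"claw": 100}
  ]
}}

```text
time_s: 30.88
position: [0.4941, -0.3532, 0.1271]
tcp_rot: [[0.998, 0.07, 0.002], [0.07, -0.998, -0.002], [0.002, 0.003, -1.0]]
force: [0.5, 0.3, 0.2]
opening: 0.608
grasp_force: 0.0
```

{"api": "apply_moves", "payload": {
  "rows": [
    {"x": 0,"y": 0,"z": 0,"rx": 0,"ry": 0,"rz": 0,"claw": 100},
    {"x": 0,"y": 0,"z": 0,"rx": 0,"ry": 0,"rz": 0,"claw": 100}
  ]
}}

```text
time_s: 31.12
position: [0.4958, -0.3489, 0.1262]
tcp_rot: [[0.997, 0.073, 0.001], [0.073, -0.997, 0.0], [0.001, 0.0, -1.0]]
force: [0.5, -0.3, -0.4]
opening: 0.61
grasp_force: 0.0
```

```bash
python3 noz.py 10; python3 - <<'E'
from h import *
P=np.load('side10.npy')*1000;x,y,z=np.moveaxis(P,-1,0)
d=P[...,:2]-O;u=d@ex;v=d@ey
for c in(-60,-19):
    m=(abs(u+91)<35)&(abs(v-c)<21)&(z>42)&(z<82)
    print(c,m.sum(),'tip',[np.round(a[m&(z>70)].mean(),1) for a in(u,v,z)],(m&(z>70)).sum())
go(493.2,-402.5,95)
E
```

```text
side noz tip [ 494.4 -404.3   49.5] 31 circ 496.0 -403.4 16.4 px [286.01492537 298.64179104]
-60 18 tip [np.float64(-98.3), np.float64(-65.6), np.float64(74.7)] 2
-19 0 tip [np.float64(nan), np.float64(nan), np.float64(nan)] 0
move [-7.  54.  30.9] rot [-0.   -0.    0.04] t 31.2 F [ 0.4 -0.8 -0. ] open 0.608 pos [ 496.1 -348.2  125.9]<stdin>:6: RuntimeWarning: Mean of empty slice.
  ret = ret.dtype.type(ret / rcount)
```

{"api": "apply_moves", "payload": {
  "rows": [
    {"x": -7,"y": 54,"z": 5,"rx": 0,"ry": 0,"rz": 0,"claw": 100},
    {"x": -7,"y": 54,"z": 31,"rx": 0,"ry": 0,"rz": 0,"claw": 100},
    {"x": -7,"y": 54,"z": 31,"rx": 0,"ry": 0,"rz": 0,"claw": 100},
    {"x": -7,"y": 54,"z": 31,"rx": 0,"ry": 0,"rz": 0,"claw": 100}
  ]
}}

```text
time_s: 31.72
position: [0.4929, -0.4026, 0.0948]
tcp_rot: [[0.997, 0.075, -0.0], [0.075, -0.997, 0.001], [-0.0, -0.001, -1.0]]
force: [0.6, 0.2, -0.0]
opening: 0.61
grasp_force: 0.0
```

```bash
python3 noz.py 11; python3 - <<'E'
from h import *
go(493.2,-402.5,39.5)
E
```

```text
side noz tip [ 487.  -407.6   46.4] 3 circ 486.3 -402.8 12.4 px [283.02173913 300.10869565]
move [ 0.1 -0.8 56. ] rot [ 0.01 -0.01  0.04] t 31.8 F [-0.4 -0.5 -0.3] open 0.607 pos [ 493.1 -403.3   95.5]
```

{"api": "apply_moves", "payload": {
  "rows": [
    {"x": 0,"y": -0.5,"z": 30,"rx": 0,"ry": 0,"rz": 0,"claw": 100},
    {"x": 0,"y": -0.5,"z": 56,"rx": 0,"ry": 0,"rz": 0,"claw": 100},
    {"x": 0,"y": -0.5,"z": 56,"rx": 0,"ry": 0,"rz": 0,"claw": 120},
    {"x": 0,"y": -0.5,"z": 56,"rx": 0,"ry": 0,"rz": 0,"claw": 140},
    {"x": 0,"y": -0.5,"z": 56,"rx": 0,"ry": 0,"rz": 0,"claw": 155},
    {"x": 0,"y": -0.5,"z": 56,"rx": 0,"ry": 0,"rz": 0,"claw": 170},
    {"x": 0,"y": -0.5,"z": 56,"rx": 0,"ry": 0,"rz": 0,"claw": 180},
    {"x": 0,"y": -0.5,"z": 56,"rx": 0,"ry": 0,"rz": 0,"claw": 255},
    {"x": 0,"y": -0.5,"z": 56,"rx": 0,"ry": 0,"rz": 0,"claw": 255}
  ]
}}

```text
time_s: 32.95
position: [0.4925, -0.4036, 0.0394]
tcp_rot: [[0.997, 0.073, 0.001], [0.073, -0.997, -0.001], [0.001, 0.001, -1.0]]
force: [0.1, 0.6, 5.3]
opening: 0.337
grasp_force: 30.0
```

```bash
python3 - <<'E'
from h import *
go(*U(-91,64),120)
E
```

```text
move [  19.3 -273.1  -80.7] rot [ 0.01 -0.01  0.02] t 33.0 F [0.1 0.6 5.3] open 0.337 pos [ 492.5 -403.6   39.4]
```

{"api": "apply_moves", "payload": {
  "rows": [
    {"x": 0,"y": 0,"z": -15,"rx": 0,"ry": 0,"rz": 0,"claw": 255},
    {"x": 0,"y": 0,"z": -45,"rx": 0,"ry": 0,"rz": 0,"claw": 255},
    {"x": 2,"y": -20,"z": -80,"rx": 0,"ry": 0,"rz": 0,"claw": 255},
    {"x": 5,"y": -70,"z": -80,"rx": 0,"ry": 0,"rz": 0,"claw": 255},
    {"x": 9,"y": -125,"z": -80,"rx": 0,"ry": 0,"rz": 0,"claw": 255},
    {"x": 13,"y": -180,"z": -80,"rx": 0,"ry": 0,"rz": 0,"claw": 255},
    {"x": 17,"y": -235,"z": -80,"rx": 0,"ry": 0,"rz": 0,"claw": 255},
    {"x": 19,"y": -273,"z": -80,"rx": 0,"ry": 0,"rz": 0,"claw": 255},
    {"x": 19,"y": -273,"z": -80,"rx": 0,"ry": 0,"rz": 0,"claw": 255},
    {"x": 19,"y": -273,"z": -80,"rx": 0,"ry": 0,"rz": 0,"claw": 255}
  ]
}}

```text
time_s: 34.2
position: [0.4921, -0.1305, 0.1191]
tcp_rot: [[0.997, 0.073, 0.002], [0.073, -0.997, -0.001], [0.002, 0.001, -1.0]]
force: [0.3, -0.2, -0.2]
opening: 0.332
grasp_force: 30.0
```

```bash
python3 - <<'E'
from h import *
im,P=cloud('side');P=P*1000;x,y,z=np.moveaxis(P,-1,0)
d=P[...,:2]-O;u=d@ex;v=d@ey
m=(abs(u+91)<40)&(abs(v-64)<28)&(z>75)&(z<108)&(im.min(2)>60)
for k in range(78,108,5):
    q=m&(abs(z-k)<2.5); 
    if q.sum()>2: print(k,q.sum(),np.percentile(v[q],[0,50,100]).round(1),im[q].mean(0).round())
for c in(-60,-19):
    m=(abs(u+91)<35)&(abs(v-c)<21)&(z>42)&(z<82)
    print(c,m.sum(),'tip',[np.round(a[m&(z>70)].mean(),1) for a in(u,v,z)],(m&(z>70)).sum())
im=cv2.resize(im[170:270,230:340,::-1],None,fx=5,fy=5,interpolation=cv2.INTER_CUBIC); cv2.imwrite('pics/s12.png',im)
go(*U(-91,64),120)
E
```

```text
88 3 [75.1 76.2 77. ] [76. 78. 76.]
-60 98 tip [np.float64(-94.1), np.float64(-58.9), np.float64(76.3)] 24
-19 91 tip [np.float64(-92.5), np.float64(-19.4), np.float64(74.9)] 21
move [-0.2 -1.3 -1. ] rot [ 0.01 -0.02  0.02] t 34.2 F [ 0.   0.6 -1.7] open 0.333 pos [ 492.1 -131.   119. ]
```

View pics/s12.png

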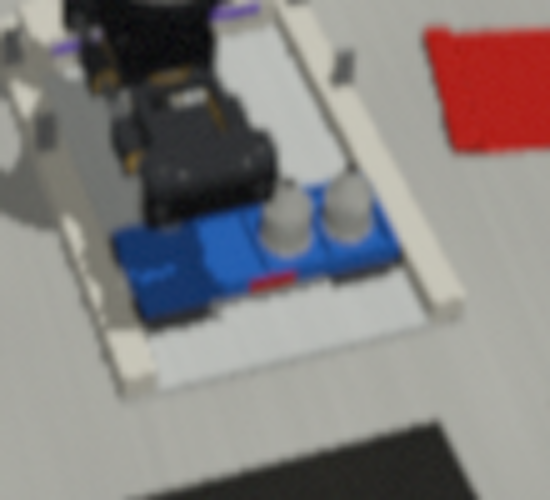

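{"api": "apply_moves", "payload": {
  "rows": [
    {"x": 0,"y": -1,"z": 15,"rx": 0,"ry": 0,"rz": 0,"claw": 255},
    {"x": 0,"y": -1,"z": 30,"rx": 0,"ry": 0,"rz": 0,"claw": 255},
    {"x": 0,"y": -1,"z": 38,"rx": 0,"ry": 0,"rz": 0,"claw": 255},
    {"x": 0,"y": -1,"z": 44,"rx": 0,"ry": 0,"rz": 0,"claw": 255},
    {"x": 0,"y": -1,"z": 48,"rx": 0,"ry": 0,"rz": 0,"claw": 255},
    {"x": 0,"y": -1,"z": 50,"rx": 0,"ry": 0,"rz": 0,"claw": 255},
    {"x": 0,"y": -1,"z": 50,"rx": 0,"ry": 0,"rz": 0,"claw": 255}
  ]
}}

```text
time_s: 35.12
position: [0.4913, -0.1288, 0.0686]
tcp_rot: [[0.997, 0.073, 0.0], [0.073, -0.997, -0.0], [0.0, 0.0, -1.0]]
force: [0.5, -0.3, -0.4]
opening: 0.335
grasp_force: 30.0
```

{"api": "apply_moves", "payload": {
  "rows": [
    {"x": 0,"y": 0,"z": 1,"rx": 0,"ry": 0,"rz": 0,"claw": 255},
    {"x": 0,"y": 0,"z": 2,"rx": 0,"ry": 0,"rz": 0,"claw": 255},
    {"x": 0,"y": 0,"z": 2.7,"rx": 0,"ry": 0,"rz": 0,"claw": 255},
    {"x": 0,"y": 0,"z": 2.7,"rx": 0,"ry": 0,"rz": 0,"claw": 255}
  ]
}}

```text
time_s: 35.62
position: [0.4913, -0.1288, 0.0664]
tcp_rot: [[0.997, 0.073, 0.0], [0.073, -0.997, -0.0], [0.0, 0.0, -1.0]]
force: [-0.7, 0.2, 4.8]
opening: 0.335
grasp_force: 30.0
```

{"api": "apply_moves", "payload": {
  "rows": [
    {"x": 0,"y": 0,"z": 0,"rx": 0,"ry": 0,"rz": 0,"claw": 150},
    {"x": 0,"y": 0,"z": 0,"rx": 0,"ry": 0,"rz": 0,"claw": 100},
    {"x": 0,"y": 0,"z": 0,"rx": 0,"ry": 0,"rz": 0,"claw": 100},
    {"x": 0,"y": 0,"z": -20,"rx": 0,"ry": 0,"rz": 0,"claw": 100},
    {"x": 0,"y": 0,"z": -60,"rx": 0,"ry": 0,"rz": 0,"claw": 100},
    {"x": 15,"y": 40,"z": -80,"rx": 0,"ry": 0,"rz": 0,"claw": 255},
    {"x": 35,"y": 90,"z": -80,"rx": 0,"ry": 0,"rz": 0,"claw": 255},
    {"x": 55,"y": 150,"z": -80,"rx": 0,"ry": 0,"rz": 0,"claw": 255},
    {"x": 62,"y": 200,"z": -80,"rx": 0,"ry": 0,"rz": 0,"claw": 255},
    {"x": 62,"y": 200,"z": -80,"rx": 0,"ry": 0,"rz": 0,"claw": 255}
  ]
}}

```text
time_s: 36.88
position: [0.5685, -0.3283, 0.1456]
tcp_rot: [[0.998, 0.069, 0.002], [0.069, -0.998, -0.003], [0.002, 0.003, -1.0]]
force: [1.2, 0.5, 0.1]
opening: 0.124
grasp_force: 0.0
```

```bash
cat > sled.py <<'E'
from h import *
import sys
for n in('top','side'):
    im,P=cloud(n);P=P*1000;x,y,z=np.moveaxis(P,-1,0)
    save(im,n+sys.argv[1]+'.png')
    hsv=cv2.cvtColor(im,cv2.COLOR_RGB2HSV).astype(int);H=hsv[...,0];S=hsv[...,1]
    d=P[...,:2]-O;u=d@ex;v=d@ey
    b=(H>105)&(H<130)&(S>100)&(u>-150)&(u<130)&(abs(v)<100)
    k=b&(z>28); 
    if k.sum()>50: print(n,'sled',b.sum(),cv2.minAreaRect(np.c_[u[k],v[k]].astype(np.float32)))
    w=(H<4)|(H>176); w&=(S>120)&(u>-150)&(u<0)&(abs(v)<40)&(z>8)
    if w.sum()>2: print('patch',w.sum(),u[w].mean(),v[w].mean(),z[w].mean())
    m=((z>46)&(z<85)&(abs(v)<90)&(u>-130)&(u<120)&(np.ptp(im.astype(int),axis=2)<40)).astype(np.uint8)
    c,l,st,ce=cv2.connectedComponentsWithStats(m)
    for i in range(1,c):
        k=l==i; t=k&(z>70)
        if st[i,4]>15 and t.any(): print(n,'noz',st[i,4],[np.round(a[t].mean(),1) for a in(u,v,z)])
E
python3 sled.py 13; python3 - <<'E'
from h import *
go(*U(-170,2),49)
E
```

```text
side sled 419 ((-1.950042724609375, 9.39324951171875), (134.15188598632812, 257.1976623535156), 83.77445220947266)
patch 5 -122.91808625083381 1.365159810503631 26.765268802100103
side noz 93 [np.float64(-94.3), np.float64(63.3), np.float64(75.5)]
move [   1.2 -119.2   96.3] rot [-0.02  0.01  0.01] t 37.0 F [ 1.  -0.3 -0.3] open 0.047 pos [ 566.8 -323.4  145. ]
```

{"api": "apply_moves", "payload": {
  "rows": [
    {"x": 1.5,"y": -60,"z": 0,"rx": 0,"ry": 0,"rz": 0,"claw": 255},
    {"x": 1.5,"y": -119,"z": 20,"rx": 0,"ry": 0,"rz": 0,"claw": 255},
    {"x": 1.5,"y": -119,"z": 70,"rx": 0,"ry": 0,"rz": 0,"claw": 255},
    {"x": 1.5,"y": -119,"z": 96,"rx": 0,"ry": 0,"rz": 0,"claw": 255},
    {"x": 1.5,"y": -119,"z": 96,"rx": 0,"ry": 0,"rz": 0,"claw": 255},
    {"x": 1.5,"y": -119,"z": 96,"rx": 0,"ry": 0,"rz": 0,"claw": 255}
  ]
}}

```text
time_s: 37.72
position: [0.5607, -0.2044, 0.0508]
tcp_rot: [[0.997, 0.074, 0.001], [0.074, -0.997, -0.0], [0.001, 0.0, -1.0]]
force: [-0.9, -0.6, 0.7]
opening: 0.001
grasp_force: 0.0
```

```bash
python3 sled.py 14; python3 - <<'E'
from h import *
go(*U(-140,1.5),49)
go(*U(41,1.5),49)
im=cv2.imread('pics/side14.png')[160:280,220:350]
cv2.imwrite('pics/s14.png',cv2.resize(im,None,fx=4.5,fy=4.5,interpolation=cv2.INTER_CUBIC))
E
```

```text
side sled 345 ((-9.051460266113281, 18.98627471923828), (262.8998718261719, 170.06597900390625), 10.70543098449707)
side noz 94 [np.float64(-93.5), np.float64(63.5), np.float64(75.9)]
move [ -1.3 -31.1   2.3] rot [ 0.01 -0.02  0.02] t 37.8 F [-0.4 -0.3  0.2] open 0.01 pos [ 561.2 -205.2   51.4]
move [  -0.9 -212.1    2.1] rot [ 0.01 -0.02  0.02] t 37.8 F [-0.4 -0.3  0.2] open 0.01 pos [ 561.2 -205.2   51.4]
```

View pics/s14.png

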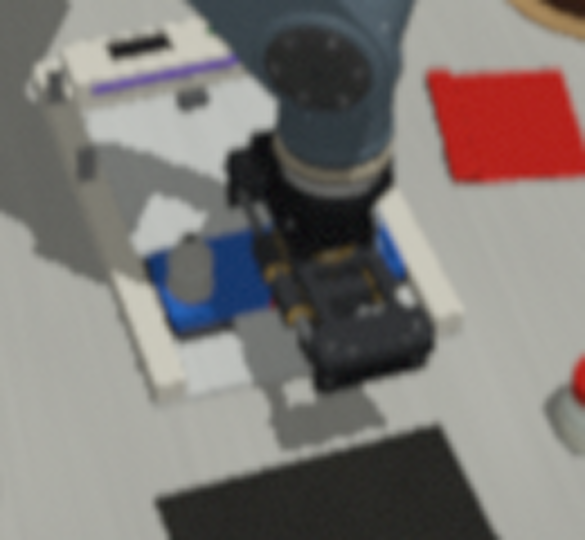

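{"api": "apply_moves", "payload": {
  "rows": [
    {"x": -1,"y": -15,"z": 2,"rx": 0,"ry": 0,"rz": 0,"claw": 255},
    {"x": -1,"y": -28,"z": 2,"rx": 0,"ry": 0,"rz": 0,"claw": 255},
    {"x": -1,"y": -36,"z": 2,"rx": 0,"ry": 0,"rz": 0,"claw": 255},
    {"x": -1,"y": -42,"z": 2,"rx": 0,"ry": 0,"rz": 0,"claw": 255},
    {"x": -1,"y": -48,"z": 2,"rx": 0,"ry": 0,"rz": 0,"claw": 255}
  ]
}}

```text
time_s: 38.45
position: [0.5566, -0.1576, 0.048]
tcp_rot: [[0.997, 0.073, 0.001], [0.073, -0.997, -0.001], [0.001, 0.002, -1.0]]
force: [-0.5, -2.7, -0.3]
opening: 0.009
grasp_force: 1.4
```

{"api": "apply_moves", "payload": {
  "rows": [
    {"x": 0,"y": -5,"z": -1,"rx": 0,"ry": 0,"rz": 0,"claw": 255},
    {"x": 0,"y": -10,"z": -1,"rx": 0,"ry": 0,"rz": 0,"claw": 255},
    {"x": 0,"y": -15,"z": -1,"rx": 0,"ry": 0,"rz": 0,"claw": 255},
    {"x": 0,"y": -20,"z": -1,"rx": 0,"ry": 0,"rz": 0,"claw": 255},
    {"x": 0,"y": -25,"z": -1,"rx": 0,"ry": 0,"rz": 0,"claw": 255},
    {"x": 0,"y": -30,"z": -1,"rx": 0,"ry": 0,"rz": 0,"claw": 255},
    {"x": 0,"y": -35,"z": -1,"rx": 0,"ry": 0,"rz": 0,"claw": 255},
    {"x": 0,"y": -40,"z": -1,"rx": 0,"ry": 0,"rz": 0,"claw": 255}
  ]
}}

```text
time_s: 39.45
position: [0.553, -0.1169, 0.0489]
tcp_rot: [[0.997, 0.073, 0.0], [0.073, -0.997, -0.0], [0.0, 0.0, -1.0]]
force: [0.3, -2.7, -0.4]
opening: 0.009
grasp_force: 1.5
```

```bash
python3 sled.py 15; python3 - <<'E'
from h import *
s=read_state();d=np.array(s['position'])[:2]*1000-O;print(d@ex,d@ey,s['force'],s['moment'])
go(*U(41,1.5),50)
E
```

```text
side sled 285 ((-12.74658203125, 27.35590362548828), (214.39248657226562, 163.04034423828125), 29.818090438842773)
side noz 38 [np.float64(-44.3), np.float64(-60.5), np.float64(76.1)]
side noz 83 [np.float64(-44.2), np.float64(63.3), np.float64(75.6)]
-81.8047814255707 2.224871175076444 [-0.50950904 -0.31457322  0.57334489] [-0.0409694  -0.04016925 -0.02217868]
move [   1.  -122.8   -1. ] rot [-0.01  0.    0.02] t 39.5 F [-0.5 -0.3  0.6] open 0.003 pos [ 552.8 -116.3   48.8]
```

{"api": "apply_moves", "payload": {
  "rows": [
    {"x": 0.3,"y": -6,"z": -0.5,"rx": 0,"ry": 0,"rz": 0,"claw": 255},
    {"x": 0.5,"y": -12,"z": -1,"rx": 0,"ry": 0,"rz": 0,"claw": 255},
    {"x": 0.5,"y": -18,"z": -1,"rx": 0,"ry": 0,"rz": 0,"claw": 255},
    {"x": 0.5,"y": -24,"z": -1,"rx": 0,"ry": 0,"rz": 0,"claw": 255},
    {"x": 0.5,"y": -30,"z": -1,"rx": 0,"ry": 0,"rz": 0,"claw": 255},
    {"x": 0.5,"y": -36,"z": -1,"rx": 0,"ry": 0,"rz": 0,"claw": 255},
    {"x": 0.5,"y": -42,"z": -1,"rx": 0,"ry": 0,"rz": 0,"claw": 255},
    {"x": 0.5,"y": -48,"z": -1,"rx": 0,"ry": 0,"rz": 0,"claw": 255},
    {"x": 0.5,"y": -54,"z": -1,"rx": 0,"ry": 0,"rz": 0,"claw": 255},
    {"x": 0.5,"y": -60,"z": -1,"rx": 0,"ry": 0,"rz": 0,"claw": 255}
  ]
}}

```text
time_s: 40.8
position: [0.5491, -0.0569, 0.0498]
tcp_rot: [[0.997, 0.073, -0.0], [0.073, -0.997, 0.0], [-0.0, -0.0, -1.0]]
force: [-0.6, -2.1, -1.8]
opening: 0.002
grasp_force: 1.1
```

```bash
python3 sled.py 16; python3 - <<'E'
from h import *
s=read_state();d=np.array(s['position'])[:2]*1000-O;print(d@ex,d@ey,s['force'],s['moment'])
go(*U(48,1.5),50)
E
```

```text
side sled 288 ((19.562965393066406, 1.61767578125), (225.915283203125, 155.3864288330078), 50.54505920410156)
side noz 39 [np.float64(17.0), np.float64(-62.0), np.float64(76.5)]
side noz 82 [np.float64(16.0), np.float64(62.8), np.float64(74.9)]
-21.72394541479265 1.9347552284875724 [-0.07946424  0.65049631 -0.21597195] [ 0.00778117  0.03635095 -0.01522412]
move [  0.6 -69.7  -0. ] rot [-0.01  0.01  0.03] t 40.9 F [-0.1  0.7 -0.2] open 0.011 pos [548.8 -56.3  49.9]
```

{"api": "apply_moves", "payload": {
  "rows": [
    {"x": 0,"y": -6,"z": 0,"rx": 0,"ry": 0,"rz": 0,"claw": 255},
    {"x": 0.3,"y": -12,"z": 0,"rx": 0,"ry": 0,"rz": 0,"claw": 255},
    {"x": 0.3,"y": -18,"z": 0,"rx": 0,"ry": 0,"rz": 0,"claw": 255},
    {"x": 0.3,"y": -24,"z": 0,"rx": 0,"ry": 0,"rz": 0,"claw": 255},
    {"x": 0.3,"y": -30,"z": 0,"rx": 0,"ry": 0,"rz": 0,"claw": 255},
    {"x": 0.3,"y": -36,"z": 0,"rx": 0,"ry": 0,"rz": 0,"claw": 255},
    {"x": 0.3,"y": -42,"z": 0,"rx": 0,"ry": 0,"rz": 0,"claw": 255},
    {"x": 0.3,"y": -48,"z": 0,"rx": 0,"ry": 0,"rz": 0,"claw": 255},
    {"x": 0.3,"y": -54,"z": 0,"rx": 0,"ry": 0,"rz": 0,"claw": 255},
    {"x": 0.3,"y": -58,"z": 0,"rx": 0,"ry": 0,"rz": 0,"claw": 255}
  ]
}}

```text
time_s: 42.15
position: [0.5452, 0.0009, 0.0499]
tcp_rot: [[0.997, 0.073, 0.0], [0.073, -0.997, -0.0], [0.0, 0.0, -1.0]]
force: [-0.2, -3.7, 0.3]
opening: 0.005
grasp_force: 1.9
```

{"api": "apply_moves", "payload": {
  "rows": [
    {"x": 0,"y": -2,"z": 0,"rx": 0,"ry": 0,"rz": 0,"claw": 255},
    {"x": 0,"y": -4,"z": 0,"rx": 0,"ry": 0,"rz": 0,"claw": 255},
    {"x": 0,"y": -6,"z": 0,"rx": 0,"ry": 0,"rz": 0,"claw": 255}
  ]
}}

```text
time_s: 42.52
position: [0.5449, 0.0064, 0.0499]
tcp_rot: [[0.997, 0.073, 0.0], [0.073, -0.997, -0.0], [0.0, 0.0, -1.0]]
force: [0.7, -5.0, 2.2]
opening: 0.008
grasp_force: 2.1
```

{"api": "apply_moves", "payload": {
  "rows": [
    {"x": 0,"y": -1,"z": 0,"rx": 0,"ry": 0,"rz": 0,"claw": 255},
    {"x": 0,"y": -2,"z": 0,"rx": 0,"ry": 0,"rz": 0,"claw": 255},
    {"x": 0,"y": -3,"z": 0,"rx": 0,"ry": 0,"rz": 0,"claw": 255}
  ]
}}

```text
time_s: 42.9
position: [0.5447, 0.0094, 0.05]
tcp_rot: [[0.997, 0.073, 0.0], [0.073, -0.997, -0.0], [0.0, 0.0, -1.0]]
force: [0.1, -5.4, 2.9]
opening: 0.003
grasp_force: 2.2
```

{"api": "apply_moves", "payload": {
  "rows": [
    {"x": 0,"y": -1,"z": 0,"rx": 0,"ry": 0,"rz": 0,"claw": 255},
    {"x": 0,"y": -2,"z": 0,"rx": 0,"ry": 0,"rz": 0,"claw": 255},
    {"x": 0,"y": -2,"z": 0,"rx": 0,"ry": 0,"rz": 0,"claw": 255}
  ]
}}

```text
time_s: 43.28
position: [0.5444, 0.0115, 0.0499]
tcp_rot: [[0.997, 0.073, 0.0], [0.073, -0.997, -0.0], [0.0, 0.0, -1.0]]
force: [0.7, -4.9, 2.9]
opening: 0.009
grasp_force: 2.3
```

{"api": "apply_moves", "payload": {
  "rows": [
    {"x": 0,"y": -1,"z": 0,"rx": 0,"ry": 0,"rz": 0,"claw": 255},
    {"x": 0,"y": -2,"z": 0,"rx": 0,"ry": 0,"rz": 0,"claw": 255},
    {"x": 0,"y": -2,"z": 0,"rx": 0,"ry": 0,"rz": 0,"claw": 255}
  ]
}}

```text
time_s: 43.65
position: [0.5444, 0.0117, 0.0499]
tcp_rot: [[0.997, 0.075, 0.0], [0.075, -0.997, -0.003], [-0.0, 0.003, -1.0]]
force: [-0.4, -11.2, 3.7]
opening: 0.003
grasp_force: 5.7
```

```bash
python3 sled.py 17; python3 - <<'E'
from h import *
s=read_state();d=np.array(s['position'])[:2]*1000-O;print(d@ex,d@ey,s['force'],s['moment'])
E
```

```text
side sled 248 ((36.17631912231445, 12.27862548828125), (173.7291717529297, 150.6853790283203), 75.95504760742188)
side noz 33 [np.float64(83.6), np.float64(-62.3), np.float64(76.9)]
side noz 81 [np.float64(84.3), np.float64(61.7), np.float64(75.4)]
46.45057659068968 1.5699565843216607 [ -1.03446596 -11.56857053   2.64169101] [-1.91474474  0.1108377  -0.01525318]
```

{"api": "apply_moves", "payload": {
  "rows": [
    {"x": 0,"y": -1.5,"z": 0,"rx": 0,"ry": 0,"rz": 0,"claw": 255},
    {"x": 0,"y": -1.5,"z": 0,"rx": 0,"ry": 0,"rz": 0,"claw": 255}
  ]
}}

```text
time_s: 44.0
position: [0.5444, 0.0118, 0.05]
tcp_rot: [[0.997, 0.076, 0.0], [0.076, -0.997, -0.005], [-0.0, 0.005, -1.0]]
force: [-1.2, -17.3, 3.7]
opening: 0.005
grasp_force: 8.4
```

{"api": "apply_moves", "payload": {
  "rows": [
    {"x": 0,"y": 10,"z": 0,"rx": 0,"ry": 0,"rz": 0,"claw": 255},
    {"x": 0,"y": 35,"z": 0,"rx": 0,"ry": 0,"rz": 0,"claw": 255},
    {"x": 0,"y": 70,"z": 0,"rx": 0,"ry": 0,"rz": 0,"claw": 255},
    {"x": 0,"y": 100,"z": -60,"rx": 0,"ry": 0,"rz": 0,"claw": 255},
    {"x": 0,"y": 150,"z": -100,"rx": 0,"ry": 0,"rz": 0,"claw": 255},
    {"x": 0,"y": 210,"z": -120,"rx": 0,"ry": 0,"rz": 0,"claw": 255},
    {"x": 0,"y": 270,"z": -120,"rx": 0,"ry": 0,"rz": 0,"claw": 255},
    {"x": 0,"y": 330,"z": -120,"rx": 0,"ry": 0,"rz": 0,"claw": 255},
    {"x": 0,"y": 390,"z": -120,"rx": 0,"ry": 0,"rz": 0,"claw": 255},
    {"x": 0,"y": 390,"z": -120,"rx": 0,"ry": 0,"rz": 0,"claw": 255}
  ]
}}

```text
time_s: 45.25
position: [0.5725, -0.378, 0.1689]
tcp_rot: [[0.998, 0.068, 0.001], [0.068, -0.998, 0.0], [0.001, 0.0, -1.0]]
force: [0.8, 0.5, -0.1]
opening: 0.006
grasp_force: 0.0
```

```bash
python3 sled.py 18; python3 - <<'E'
import cv2,numpy as np
a=cv2.resize(cv2.imread('pics/top18.png')[120:250,110:340],None,fx=3.4,fy=3.4,interpolation=2)
cv2.imwrite('pics/t18.png',a)
E
```

```text
top sled 592 ((87.18045043945312, 0.5722122192382812), (170.1758270263672, 62.4324951171875), 89.89163970947266)
top noz 60 [np.float64(87.2), np.float64(-57.4), np.float64(74.8)]
top noz 61 [np.float64(88.3), np.float64(-18.8), np.float64(75.1)]
top noz 62 [np.float64(87.6), np.float64(64.7), np.float64(76.1)]
side sled 443 ((84.703125, -0.28411102294921875), (171.80145263671875, 69.9388656616211), 89.74129486083984)
side noz 74 [np.float64(84.0), np.float64(-20.1), np.float64(75.9)]
side noz 42 [np.float64(82.6), np.float64(-53.6), np.float64(70.7)]
side noz 81 [np.float64(84.2), np.float64(61.8), np.float64(75.7)]
```

View pics/t18.png

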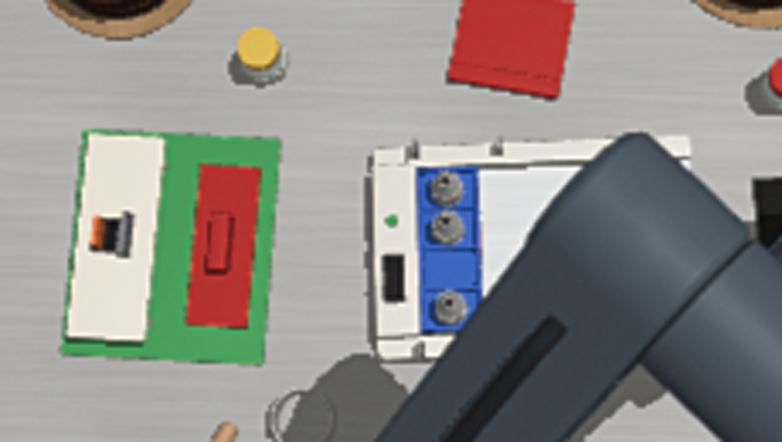

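The overview shows the sled flush against the end block at about (420,250). Three nozzles stand upright in their bays at (447,187), (447,227) and (450,306). Hood and cover lie flat on the mat and nothing else has moved.

```bash
python3 -c "
from rig import hand_in
print(hand_in())"
```

```text
the job is handed in; nothing more can be done
None
```

I've handed in the job: the hood and cover lie flat on the green mat, all three nozzles present stand upright in their own bays, and the sled is pushed fully home against the end block.

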